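# Rock the jar mill's idler wheels to find the slack one, pinch it up, and close the hood

## Robot

A 6-joint arm with a two-finger parallel gripper is mounted at the origin on a cart in front of the work surface, level with it; the furniture and walls round the work are solid. World frame = base frame: x ahead of the robot, y to its left, z up, the work surface at z = 0. Lengths are in mm, angles in degrees, forces in N, time in s.
With the tool pointing down it reaches from about 275 to 825 mm from the base axis. Payload 5.2 kg.
Tool frame: the origin (TCP) lies midway between the tips of the shut fingers; the grasp point (between the pads) lies 19 mm behind it; z points along the fingers, y is the line along which they close (so a half turn about z gives the same grasp; the last joint's range is limited). The gripper opens to 93 mm and grips with 3 to 60 N. Pads are 15 mm wide; open, the fingers measure 128 mm over their backs; the gripper's body (75 mm by 188 mm) begins 65 mm behind the grasp point.
Start: joints at [62.12, 14.817, 87.949, -0, 77.235, -11.62], TCP at [153.981, 528.01, 198.453] pointing down, gripper open.
Joint ranges: [-179.93, 179.93], [-52.35, 119.4], [10.71, 147.94], [-69.91, 249.91], [12.55, 155.21], [-178.61, 178.61]. Speed limits (degrees/s): [147.25, 147.25, 180, 180, 180, 180].

## Interface

Orientations are given as a 3x3 rotation matrix whose columns are the frame's x, y, z axes.
In Python, from rig import ctrl gives the robot as it stands.
- The arm moves only by the tool arm_command, never from a script. Its argument "plan" is a list of rows, each an object of numbers: "x", "y", "z": the shift along the tool's x, y, z in cm; "turn": the turn about the tool's z in rad; "hand": the opening in per cent of the stroke, from 0 (shut) to 100 (fully open). A call has 1 to 5 rows; each row shifts and turns the commanded pose from where the row before left it, along the tool's axes as they then stand; what a row does not reach is not made up. A row lasts 1/8 s, in which the tool goes at most 62.5 mm and 10.7 degrees, less where a joint would pass 70% of its speed; a pose out of reach is approached as far as the arm can. A call is refused whole if a number of a shift passes 6.25 or a number of a turn 0.188, either way. A call with a gripper value outside its range is refused whole. The fingers move at their own pace and stop on an object; the grip force is fixed at half the most. Time passes only in rows, so rows that do not move let the fingers close. It gives the time, the measured TCP pose, the force, the opening and the grip force at its end, in the units of the state.
- ctrl.read_state(): the state, without advancing time (a new reading comes with each control period).
- ctrl.camera(name): name is "side" or "top"; returns the picture (400x640x3 uint8, red, green, blue); there is no depth.
- ctrl.get_calibration(name): a dict with "fx", "fy", "cx", "cy" (pixels), "R" (3x3) and "t" (3): a world point X has camera coordinates R X + t. Camera axes: x right, y down, z forward; pixel columns grow to the right and rows downward; lengths in mm; the calibration is good to about 2 mm. A picture is of the moment at which its call begins. get_calibration takes no time and is no camera call.
- ctrl.close_job(): hands the job in; it is judged then, once.
The state is a dict: "time": time; "qpos": joint angles; "qd": joint speeds; "joint_torque": joint torques, N m; "ee_pos": TCP position; "tool_rot": TCP orientation; "ft_force": force on the tool from outside, world axes, zero at the start; "ft_torque": the same for the moment, N m; "grip_width": finger opening in mm; "gripper_force": force on a finger pad.
Only numpy, scipy, OpenCV 4.12 (cv2) and the standard library are available. Lean on these libraries where they do the work, as an engineer would, in place of code of your own. Each camera call takes 0.05 s, during which the arm holds its last target. There are 200 camera calls.

## Task

One of the two idler wheels in the open jar mill has gone slack on its axle: take a wheel between the fingers at the top of its tyre and rock it sideways, along its axle, to feel which one has play, rocking the slack one over fully to each side at least twice. Then turn that wheel's own clamp lever clockwise until it is fully tight, leaving the other wheel's lever where it is. Finally break the locked hood stay at its knuckle and lower the hood gently until it is fully shut, without letting it drop or disturbing the jar, mug and spray bottle standing round the mill.

Things in the scene. Friction and masses are not known exactly. Their poses are not given: they have to be found in the camera images.
- mill: Grey sheet-metal mill tray, fixed, 176 mm deep (its x) by 280 mm wide (its y), wall tops at z = 65 mm, floor 12 mm. Origin on the table under its centre; x points away from the robot, y left, z up. Two idler wheels stand side by side in front, axles along y at x = -40, z = 58 mm, at y = +84 and -36 mm; behind them a fixed rubber roller (36 mm diameter, x = 48, z = 58 mm). The hood stands open behind.
- idler_1: One of two alike idler units (either may be left or right): post, wheel, lever. Origin on the tray floor under the wheel's centre, axes as the mill's. The aluminium post (24 mm in x, 20 mm in y) stands at y = -48 mm, right of its wheel, top 62 mm above this origin, split above the axle; the black lever on top of it pinches the split bush on the axle.
- idler_2: The other idler unit, built exactly as idler_1. Of idler_1 and idler_2 exactly one wheel is slack; which one cannot be seen and must be felt.
- idler_1_wheel: idler_1's wheel: round-section rubber tyre, 84 mm in outer diameter, 20 mm thick (along y), origin at its centre, 58 mm above the table. It spins freely on a stub axle along y that is held at the post only.
- idler_2_wheel: idler_2's wheel, the same.
- idler_1_rock (a joint): Rocking of idler_1's wheel about the mill's x axis through the wheel's centre, rad: 0 = upright, positive = top of the wheel leaning left (+y). A sound wheel gives under 0.03; the slack one swings lightly 0.13 to 0.17 each way to a hard stop (4 to 5 mm where the tyre is widest, more at its top) and stays where it is left.
- idler_2_rock (a joint): The same for idler_2's wheel.
- idler_1_rim (a point): Top of idler_1's tyre, 100 mm above the table. The tyre is widest (20 mm) 10 mm below this point, where two fingers from above can straddle it, closing along the mill's y. Straddled loosely it rocks at a touch; gripped hard it must turn with or slip in the fingers. On its right the post's near face is 28 mm from the tyre; post top 74 mm and lever hub 91 mm above the table.
- idler_2_rim (a point): The same for idler_2's tyre.
- idler_1_lever (a joint): Clamp lever on idler_1's post, rad, about a vertical axis through the post: 0 = arm pointing along the mill's +x, growing clockwise seen from above (tip moves right); stop at 1.2; starts at 0 to 0.2. On the slack unit it turns easily (4 N at the tip) and is tight, play gone, at the stop; on the sound unit it is already pinched and stiff (over 11 N at the tip).
- idler_2_lever (a joint): The same for idler_2.
- idler_1_lever_tip (a point): Centre of the end of idler_1's lever, 43 mm from the lever's axis, 97 mm above the table. The arm is a black rod 11 to 13 mm thick that climbs outward from the hub; it can be pushed from its left side with closed fingertips or pinched across from above.
- idler_2_lever_tip (a point): The same for idler_2's lever.
- hood (a joint): Hood angle, rad: 0 = open on the locked stay, growing as it comes down, 1.396 = fully shut. The stiff hinge holds the hood (0.45 kg) up while it is less than about 0.9; beyond about 1.0 it drops unless held.
- hood_hinge (a point): Middle of the hood's hinge axis, a line along the mill's y at the tray's back edge, mill x = +90, z = 67 mm. The hood is a sheet box 181 mm deep, 284 mm wide, 92 mm tall when shut. Open, its lip towards the robot is at mill x = +59 mm, 245 mm above the table.
- hood_handle (a point): Middle of the hood's round grab bar: 10 mm diameter, along the mill's y, 90 mm free between end posts, 40 mm clear of the top sheet (which faces back when open, up when shut). Open: 104 mm behind, 173 mm above the hinge; shut: 152 mm in front, 132 mm above. It can be pinched from above, fingers closing along the mill's x, and turns in the grip.
- stay_knuckle (a joint): Bend of the two-link stay on the hood's right side, rad: 0 = locked just over centre against a stop, 0.12 = straight, more = broken and folding, about 2.6 with the hood shut. Locked, it stops the hood closing. It breaks when the knuckle is pushed 20 to 30 mm away from the robot and down, at 45 degrees, with one to five newtons; it then stays bent.
- knuckle_knob (a point): Centre of the black push knob on the stay's knuckle: a cylinder 18 mm in diameter, 28 mm long, along the mill's y, standing out to the right. Locked: mill x = 28, y = -165 mm, 113 mm above the table. It swings on a 99 mm link about a pivot at mill x = -35, z = 37 mm.
- mill_jar: Bystander: white porcelain mill jar with a steel clamp bar on its lid, 76 mm in diameter, 122 mm tall, loose on the table right of the mill; origin at the centre of its foot.
- tea_mug: Bystander: cream mug, 86 mm wide, 121 mm with handle, 92 mm tall, loose on the table behind the open hood; origin under its middle.
- spray_bottle: Bystander: pale green spray bottle, 60 x 126 mm, 258 mm tall, loose on the table left of the mill; origin under its middle.

How it is judged:
By the outcome, as a careful person would: the job done as asked, in the order asked, and still so for the second after the job is handed in, with the robot touching nothing.
It also fails if it takes over 72 s, if anything falls off the work surface, if the arm or the gripper's body presses on something with over 40 N, if the wrist force passes 120 N, or if a joint passes its speed limit or range.

## Working session

There is one attempt and no reset: what is moved stays moved. The work goes in short steps, Python scripts to look and compute and a tool call to move; the robot and the scene stay as the last step left them, time stands still between calls to the robot, and variables do not carry over. Pictures are saved under pics/ and viewed, at most 10 in all, crops included, and the job is handed in when it is done.

Besides the shell and the picture viewer there is one more tool, called after "Request:" as name(argument=value, ...) on one line, values as JSON. arm_command: Moves the arm, as the interface text tells. Its arguments: {"type":"object","properties":{"plan":{"type":"array"}},"required":["plan"]}

```bash
mkdir -p pics; ls; python3 - <<'E'
from rig import ctrl
import cv2,numpy as np
for n in("side","top"):
    im=ctrl.camera(n); cv2.imwrite(f"pics/{n}0.png",im[:,:,::-1]); np.save(f"{n}0.npy",im)
    c=ctrl.get_calibration(n); R=np.array(c["R"]);print(n,c["fx"],c["fy"],c["cx"],c["cy"],R.round(4).tolist(),np.round(c["t"],1),"pos",(-R.T@np.array(c["t"])).round())
s=ctrl.read_state();print(s)
E
```

```text
pics
side 467.7897892027541 467.7897892027541 316.49929416090544 196.2821927831774 [[-0.9999, -0.0124, 0.009], [-0.0149, 0.6498, -0.76], [0.0035, -0.76, -0.6499]] [ 590.5   88.8 1257.6] pos [587. 905. 879.]
top 418.485370342339 418.485370342339 322.62525853580416 201.7916064379585 [[-0.0012, -0.9998, 0.0211], [-0.9909, -0.0016, -0.1349], [0.1349, -0.0211, -0.9906]] [  34.2  609.9 1361.1] pos [ 421.   64. 1430.]
{'time': 0.1, 'qpos': array([ 6.21212612e+01,  1.48544599e+01,  8.80021160e+01, -1.43021782e-03,
        7.72359678e+01, -1.16190594e+01]), 'qd': array([ 0.03002532, -0.05900628, -0.30333169, -0.01195994, -0.14804091,
       -0.08269581]), 'joint_torque': array([ 3.28342045e-03, -4.38213730e+01, -2.84641564e+01,  7.21294200e-02,
        3.61853011e-02, -4.37097867e-05]), 'ee_pos': array([153.73287287, 527.54517112, 197.72558767]), 'tool_rot': array([[-9.60004006e-01,  2.79985304e-01, -7.33746347e-04],
       [ 2.79986103e-01,  9.60002975e-01, -1.43911394e-03],
       [ 3.01467923e-04, -1.58699392e-03, -9.99998695e-01]]), 'ft_force': array([-1.26950183,  0.34083353,  0.21905932]), 'ft_torque': array([ 0.08921117,  0.02147548, -0.00772697]), 'gripper_force': 0.0, 'grip_width': 93.04100970009772}
```

View pics/side0.png

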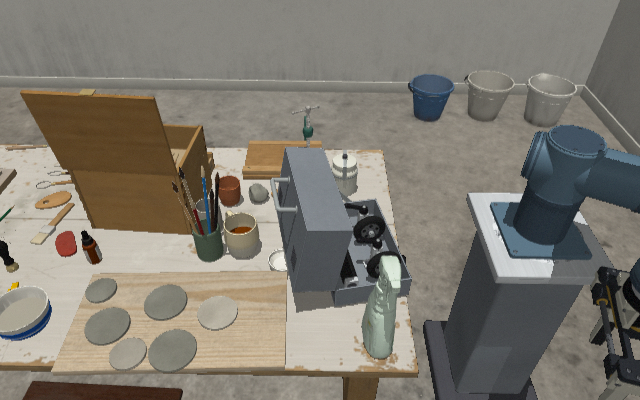

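View pics/top0.png

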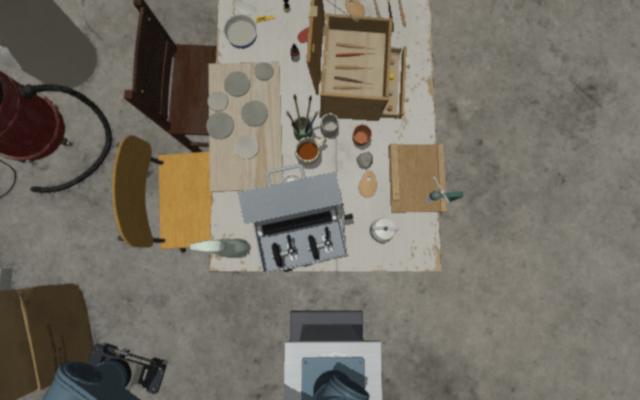

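The side view shows the mill at about (345,250), with the bottle at (382,310), jar at (344,172) and mug at (240,235). In the top view the tray spans roughly (258–346, 205–270) and is yawed by about 10°, with the knob near (349,219).

```bash
python3 - <<'E'
import cv2,numpy as np
a=np.load("top0.npy")[150:280,185:405,::-1]; b=np.load("side0.npy")[140:310,260:420,::-1]
cv2.imwrite("pics/topc.png",cv2.resize(a,None,fx=3.6,fy=3.6,interpolation=cv2.INTER_CUBIC))
cv2.imwrite("pics/sidec.png",cv2.resize(b,None,fx=3.5,fy=3.5,interpolation=cv2.INTER_CUBIC))
E
```

```text
(no output)
```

View pics/topc.png

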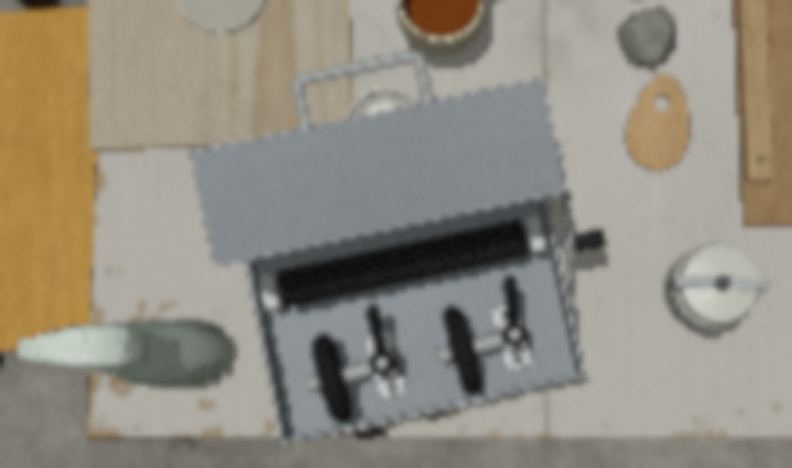

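View pics/sidec.png

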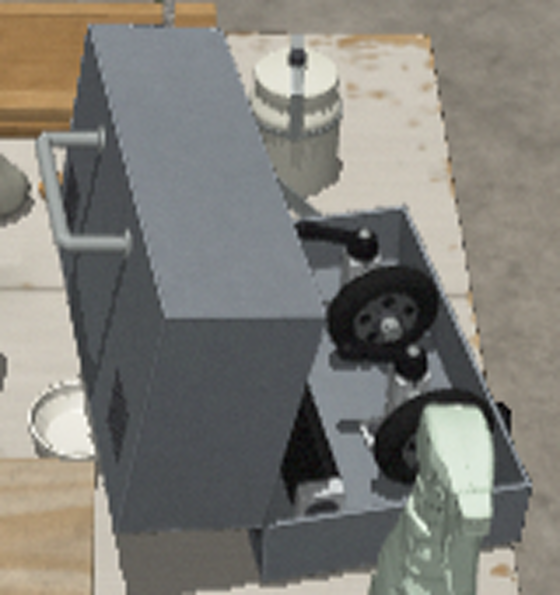

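```bash
cat > h.py <<'E'
import numpy as np,cv2
from rig import ctrl
from scipy.optimize import least_squares
C={n:ctrl.get_calibration(n) for n in("side","top")}
def proj(n,X):
    c=C[n];p=np.array(c["R"])@np.asarray(X,float)+np.array(c["t"]);return np.array([c["fx"]*p[0]/p[2]+c["cx"],c["fy"]*p[1]/p[2]+c["cy"]])
def ray(n,uv,z):
    c=C[n];R=np.array(c["R"]);o=-R.T@np.array(c["t"]);d=R.T@np.array([(uv[0]-c["cx"])/c["fx"],(uv[1]-c["cy"])/c["fy"],1]);return o+d*(z-o[2])/d[2]
def W(p,m):
    x,y,a=p;c,s=np.cos(a),np.sin(a);return np.array([x+c*m[0]-s*m[1],y+s*m[0]+c*m[1],m[2]])
T=lambda u,v:(185+u/3.6,150+v/3.6)
S=lambda u,v:(260+u/3.5,140+v/3.5)
E
python3 - <<'E'
from h import *
L=[("top",T(284,438),(-88,140,65)),("top",T(583,380),(-88,-140,65)),("top",T(590,241),(28,-165,113)),("top",T(217,263),(59,142,245)),("top",T(568,193),(59,-142,245)),
("top",T(381,363),(-40,36,94)),("top",T(514,335),(-40,-84,94)),("top",T(333,378),(-40,84,90)),("top",T(463,350),(-40,-36,90)),
("side",S(367,243),(-40,-84,94)),("side",S(412,362),(-40,36,94)),("side",S(530,487),(-88,140,65)),("side",S(405,207),(-88,-140,65)),("side",S(326,317),(59,142,245)),("side",S(213,28),(59,-142,245))]
f=lambda p:np.concatenate([proj(n,W(p,m))-uv for n,uv,m in L])
r=least_squares(f,[450,50,0.15],loss="soft_l1",x_scale=[100,100,.1]);p=r.x
print(p,np.degrees(p[2]));print(f(p).reshape(-1,2).round(1).tolist());np.save("p.npy",p)
for n,m in dict(rimL=(-40,84,100),rimR=(-40,-36,100),hubL=(-40,36,91),hubR=(-40,-84,91),knob=(28,-165,113),handle=(194,0,240),hshut=(-62,0,199),hinge=(90,0,67)).items(): print(n,W(p,m).round(1))
c,s=np.cos(p[2]),np.sin(p[2])
for n,uv in(("tipL",T(374,312)),("tipR",T(511,284))):
    q=ray("top",uv,97)[:2]-p[:2];print(n,c*q[0]+s*q[1],-s*q[0]+c*q[1])
for n,uv,z in(("jar",T(722,284),122),("mug",T(443,12),92),("bottletop",T(60,346),250)):print(n,ray("top",uv,z).round())
E
```

```text
[4.91356868e+02 1.10056406e+02 2.03354780e-01] 11.651370651438212
[[-1.8, 1.0], [0.3, -0.8], [-0.4, -0.1], [-1.3, 0.2], [-0.6, -0.3], [-0.3, 0.3], [-0.1, 0.3], [-1.8, -0.8], [-0.8, -0.7], [-0.1, -4.0], [0.7, -4.4], [-0.0, -0.8], [-0.0, -1.4], [-0.8, -0.8], [2.0, -0.9]]
rimL [435.2 184.2 100. ]
rimR [459.5  66.7 100. ]
hubL [444.9 137.2  91. ]
hubR [469.1  19.7  91. ]
knob [552.1 -45.9 113. ]
handle [681.4 149.2 240. ]
hshut [430.6  97.5 199. ]
hinge [579.5 128.2  67. ]
tipL 5.6523893808695025 32.22380480396273
tipR 5.45265936647823 -91.17137843591776
jar [ 513. -161.  122.]
mug [763.  83.  92.]
bottletop [456. 376. 250.]
```

Request:
arm_command(plan=[{"x": -4.2,"y": -3.6},{"x": -4.2,"y": -3.6},{"x": -4.2,"y": -3.6},{"x": -4.2,"y": -3.6},{"x": -4.2,"y": -3.6}])

```text
$.plan[0]: bad value
```

Request:
arm_command(plan=[{"x": -4.2,"y": -3.6},{"x": -4.2,"y": -3.6},{"x": -4.2,"y": -3.6,"turn": 0},{"x": -4.2,"y": -3.6},{"x": -4.0,"y": -3.4}])

```text
$.plan[0]: bad value
```

Request:
arm_command(plan=[{"turn": -0.163,"hand": 47},{"turn": -0.163,"hand": 47},{"turn": -0.162,"hand": 47},{"z": 2},{"z": 0}])

```text
$.plan[0]: bad value
```

Request:
arm_command(plan=[{"x": -4.2,"y": -3.6,"z": 0,"turn": 0,"hand": 100},{"x": -4.2,"y": -3.6,"z": 0,"turn": 0,"hand": 100},{"x": -4.2,"y": -3.6,"z": 0,"turn": 0,"hand": 100},{"x": -4.2,"y": -3.6,"z": 0,"turn": 0,"hand": 100},{"x": -4.2,"y": -3.6,"z": 0,"turn": 0,"hand": 100}])

```text
time: 0.72
ee_pos: [305.7, 294.8, 198.3]
tool_rot: [[-0.96, 0.28, -0.0], [0.28, 0.96, -0.0], [0.0, -0.0, -1.0]]
ft_force: [1.0, 0.3, 0.2]
grip_width: 92.9
gripper_force: 0.0
```

Request:
arm_command(plan=[{"x": -4.2,"y": -3.6,"z": 0,"turn": 0,"hand": 47},{"x": -4.2,"y": -3.6,"z": 0,"turn": 0,"hand": 47},{"x": -4.2,"y": -3.6,"z": 0,"turn": 0,"hand": 47},{"x": -4.2,"y": -3.6,"z": 0,"turn": 0,"hand": 47},{"x": -4.0,"y": -3.4,"z": 0,"turn": 0,"hand": 47}])

```text
time: 1.35
ee_pos: [455.6, 65.5, 198.3]
tool_rot: [[-0.96, 0.281, -0.0], [0.281, 0.96, 0.0], [0.0, 0.0, -1.0]]
ft_force: [0.9, 0.0, -0.1]
grip_width: 47.7
gripper_force: 0.0
```

Request:
arm_command(plan=[{"x": 0,"y": 0,"z": 0,"turn": -0.163,"hand": 47},{"x": 0,"y": 0,"z": 0,"turn": -0.163,"hand": 47},{"x": 0,"y": 0,"z": 0,"turn": -0.162,"hand": 47},{"x": 0,"y": 0,"z": 2,"turn": 0,"hand": 47},{"x": 0,"y": 0,"z": 0,"turn": 0,"hand": 47}])

```text
time: 1.98
ee_pos: [453.6, 67.4, 177.1]
tool_rot: [[-0.979, -0.203, -0.004], [-0.203, 0.979, 0.0], [0.004, 0.001, -1.0]]
ft_force: [-0.3, 0.7, 0.6]
grip_width: 43.6
gripper_force: 0.0
```

Request:
arm_command(plan=[{"x": -0.6,"y": 0.1,"z": 2,"turn": 0,"hand": 47},{"x": 0,"y": 0,"z": 3.2,"turn": 0,"hand": 47},{"x": 0,"y": 0,"z": 0,"turn": 0,"hand": 47}])

```text
time: 2.35
ee_pos: [459.0, 69.7, 125.1]
tool_rot: [[-0.979, -0.203, -0.005], [-0.203, 0.979, 0.0], [0.004, 0.001, -1.0]]
ft_force: [-0.3, -0.6, -0.2]
grip_width: 43.6
gripper_force: 0.0
```

```bash
python3 - <<'E'
from h import *
a=ctrl.camera("top")[190:275,245:355,::-1]; b=ctrl.camera("side")[180:300,300:420,::-1]
z=lambda i:cv2.resize(i,(390,int(390*i.shape[0]/i.shape[1])),interpolation=cv2.INTER_CUBIC)
a,b=z(a),z(b);o=np.zeros((400,790,3),np.uint8);o[:len(a),:390]=a;o[:len(b),400:]=b;cv2.imwrite("pics/app.png",o);print(ctrl.read_state()["ee_pos"])
E
```

```text
[461.0255733   69.46214312 127.30509543]
```

View pics/app.png

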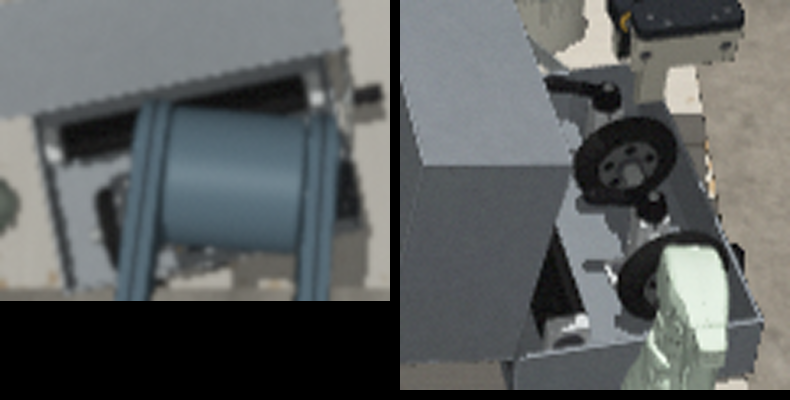

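The top view is hidden by the wrist. In the side crop the finger hangs at about (650,90), up and to the right of the right wheel, whose tyre is centred near (628,160) and topped near (635,122). I'll check by projection.

```bash
python3 - <<'E'
from h import *
p=np.load("p.npy")
cr=lambda X:(np.array(proj("side",X))-[300,180])*3.25+[400,0]
print("tcp",cr(ctrl.read_state()["ee_pos"]),"rim",cr(W(p,(-40,-26,100))),"ctr",cr(W(p,(-40,-26,58))),"front",cr(W(p,(-82,-26,58))),"back",cr(W(p,(2,-26,58))), "bot",cr(W(p,(-40,-26,16))))
s=ctrl.read_state()["ee_pos"];c,s2=np.cos(p[2]),np.sin(p[2]);d=s[:2]-p[:2];print(c*d[0]+s2*d[1],-s2*d[0]+c*d[1])
# wheel ellipses in side image: black pixels
im=ctrl.camera("side");g=im.max(2)<45
n,l,st,ce=cv2.connectedComponentsWithStats(g[180:300,300:420].astype(np.uint8));print([(st[i].tolist(),ce[i].round(1).tolist()) for i in range(1,n) if st[i][4]>40])
E
```

```text
tcp [629.29230288  93.97744019] rim [631.74137836 127.50334078] ctr [627.06729596 167.46525826] front [679.72965141 160.48012785] back [573.83138371 174.5264652 ] bot [622.6075241  205.59488875]
-37.90456498529096 -33.63221030152788
[([64, 0, 7, 17, 46], [67.0, 8.3]), ([71, 4, 35, 8, 96], [87.2, 8.0]), ([45, 24, 23, 11, 113], [57.5, 28.1]), ([54, 36, 31, 33, 561], [69.5, 50.3]), ([40, 70, 17, 34, 258], [47.2, 88.1]), ([67, 71, 34, 27, 273], [77.5, 82.9])]
```

Request:
arm_command(plan=[{"x": 0.2,"y": 0,"z": 1.5,"turn": 0,"hand": 47},{"x": 0,"y": 0,"z": 1.2,"turn": 0,"hand": 47},{"x": 0,"y": 0,"z": 1,"turn": 0,"hand": 47},{"x": 0,"y": 0,"z": 0.9,"turn": 0,"hand": 47},{"x": 0,"y": 0,"z": 0,"turn": 0,"hand": 47}])

```text
time: 3.12
ee_pos: [458.3, 69.1, 79.8]
tool_rot: [[-0.979, -0.203, -0.001], [-0.203, 0.979, 0.0], [0.001, 0.0, -1.0]]
ft_force: [-0.2, -0.4, 0.1]
grip_width: 43.7
gripper_force: 0.0
```

Request:
arm_command(plan=[{"x": 0,"y": 0,"z": 0,"turn": 0,"hand": 38},{"x": 0,"y": 0,"z": 0,"turn": 0,"hand": 32},{"x": 0,"y": 0,"z": 0,"turn": 0,"hand": 28},{"x": 0,"y": 0,"z": 0,"turn": 0,"hand": 28}])

```text
time: 3.62
ee_pos: [458.8, 69.1, 80.6]
tool_rot: [[-0.979, -0.203, 0.0], [-0.203, 0.979, -0.0], [-0.0, -0.0, -1.0]]
ft_force: [-0.5, 0.6, 0.1]
grip_width: 26.3
gripper_force: 0.0
```

Request:
arm_command(plan=[{"x": 0,"y": -0.3,"z": 0,"turn": 0,"hand": 28},{"x": 0,"y": -0.2,"z": 0,"turn": 0,"hand": 28},{"x": 0,"y": 0,"z": 0,"turn": 0,"hand": 28}])

```text
time: 4.0
ee_pos: [459.8, 64.0, 80.5]
tool_rot: [[-0.979, -0.202, 0.0], [-0.202, 0.979, -0.0], [-0.0, -0.0, -1.0]]
ft_force: [-0.3, 0.7, 0.8]
grip_width: 26.0
gripper_force: 0.0
```

Request:
arm_command(plan=[{"x": 0,"y": -0.15,"z": 0,"turn": 0,"hand": 28},{"x": 0,"y": 0,"z": 0,"turn": 0,"hand": 28}])

```text
time: 4.25
ee_pos: [460.1, 62.6, 80.4]
tool_rot: [[-0.979, -0.203, -0.0], [-0.203, 0.979, 0.0], [0.0, 0.0, -1.0]]
ft_force: [0.2, -0.4, 0.3]
grip_width: 26.2
gripper_force: 0.0
```

Request:
arm_command(plan=[{"x": 0,"y": -0.15,"z": 0,"turn": 0,"hand": 28},{"x": 0,"y": 0,"z": 0,"turn": 0,"hand": 28}])

```text
time: 4.5
ee_pos: [460.4, 61.1, 80.5]
tool_rot: [[-0.979, -0.203, 0.0], [-0.203, 0.979, -0.0], [-0.0, -0.0, -1.0]]
ft_force: [0.2, 0.9, -0.4]
grip_width: 26.0
gripper_force: 0.0
```

Request:
arm_command(plan=[{"x": 0,"y": -0.12,"z": 0,"turn": 0,"hand": 28},{"x": 0,"y": 0,"z": 0,"turn": 0,"hand": 28}])

```text
time: 4.75
ee_pos: [460.6, 60.0, 80.5]
tool_rot: [[-0.979, -0.203, 0.0], [-0.203, 0.979, -0.0], [0.0, -0.0, -1.0]]
ft_force: [0.2, -0.2, 0.3]
grip_width: 25.7
gripper_force: 0.0
```

Request:
arm_command(plan=[{"x": 0,"y": -0.1,"z": 0,"turn": 0,"hand": 28},{"x": 0,"y": 0,"z": 0,"turn": 0,"hand": 28}])

```text
time: 5.0
ee_pos: [460.8, 59.0, 80.5]
tool_rot: [[-0.979, -0.203, -0.0], [-0.203, 0.979, -0.0], [0.0, -0.0, -1.0]]
ft_force: [-0.3, -0.1, -0.9]
grip_width: 26.3
gripper_force: 0.0
```

Request:
arm_command(plan=[{"x": 0,"y": 0,"z": 0,"turn": 0,"hand": 26},{"x": 0,"y": 0,"z": 0,"turn": 0,"hand": 25},{"x": 0,"y": 0,"z": 0,"turn": 0,"hand": 25}])

```text
time: 5.38
ee_pos: [460.8, 59.1, 80.5]
tool_rot: [[-0.979, -0.203, 0.0], [-0.203, 0.979, -0.0], [0.0, -0.0, -1.0]]
ft_force: [-0.4, 0.7, 0.6]
grip_width: 23.3
gripper_force: 0.0
```

Request:
arm_command(plan=[{"x": 0,"y": -0.08,"z": 0,"turn": 0,"hand": 25},{"x": 0,"y": 0,"z": 0,"turn": 0,"hand": 25}])

```text
time: 5.62
ee_pos: [461.0, 58.2, 80.5]
tool_rot: [[-0.979, -0.203, 0.0], [-0.203, 0.979, -0.0], [-0.0, -0.0, -1.0]]
ft_force: [0.3, -0.7, -0.6]
grip_width: 23.5
gripper_force: 0.0
```

Request:
arm_command(plan=[{"x": 0,"y": -0.08,"z": 0,"turn": 0,"hand": 25},{"x": 0,"y": 0,"z": 0,"turn": 0,"hand": 25}])

```text
time: 5.88
ee_pos: [461.2, 57.5, 80.5]
tool_rot: [[-0.979, -0.203, 0.0], [-0.203, 0.979, -0.0], [-0.0, -0.0, -1.0]]
ft_force: [0.3, 0.2, 0.5]
grip_width: 23.4
gripper_force: 0.0
```

```bash
python3 - <<'E'
from h import *
b=ctrl.camera("side")[180:270,330:430,::-1]
cv2.imwrite("pics/rock.png",cv2.resize(b,None,fx=6,fy=6,interpolation=cv2.INTER_CUBIC))
E
```

```text
(no output)
```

View pics/rock.png

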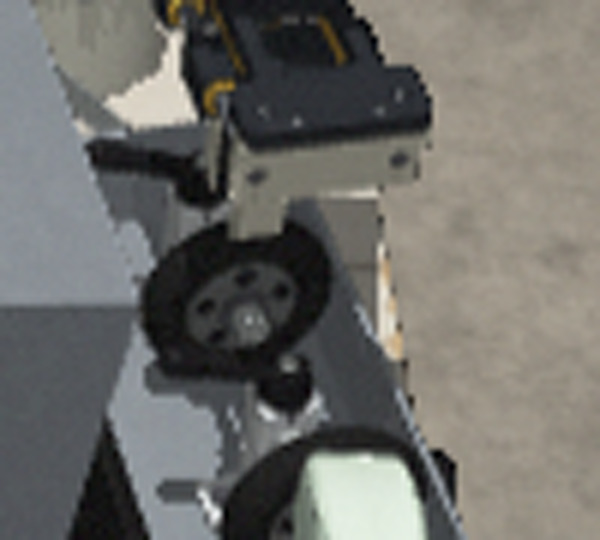

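The crop shows the left finger tip at (258,238), in front of the right wheel's tyre top, with the right finger behind it at (215,150). The straddle is good, so I'll keep easing right.

Request:
arm_command(plan=[{"x": 0,"y": -0.08,"z": 0,"turn": 0,"hand": 25},{"x": 0,"y": 0,"z": 0,"turn": 0,"hand": 25}])

```text
time: 6.18
ee_pos: [461.3, 56.7, 80.5]
tool_rot: [[-0.979, -0.203, 0.0], [-0.203, 0.979, -0.0], [-0.0, -0.0, -1.0]]
ft_force: [-0.5, -0.3, -0.4]
grip_width: 23.3
gripper_force: 0.0
```

Request:
arm_command(plan=[{"x": 0,"y": -0.08,"z": 0,"turn": 0,"hand": 25},{"x": 0,"y": 0,"z": 0,"turn": 0,"hand": 25}])

```text
time: 6.42
ee_pos: [461.4, 55.9, 80.4]
tool_rot: [[-0.979, -0.203, -0.0], [-0.203, 0.979, -0.0], [0.0, -0.0, -1.0]]
ft_force: [0.4, -0.7, -0.2]
grip_width: 23.4
gripper_force: 0.0
```

```bash
python3 - <<'E'
from h import *
p=np.load("p.npy");s=ctrl.read_state();e=s["ee_pos"];print(e,s["ft_force"],s["ft_torque"],s["grip_width"])
for h in(11.7,29):
  print(h,(proj("side",e+h*s["tool_rot"][:,1])-[330,180])*6)
for lean in(-.15,0,.15):
  f=lambda x,y,z:(proj("side",W(p,(x,-36+y*np.cos(lean)+(z)*np.sin(lean),58+z*np.cos(lean)-y*np.sin(lean))))-[330,180])*6
  print(lean,"near face top",f(-40,10,38),"hub end",f(-40,14,0),"left",f(-78,10,0),f(2,10,0))
E
```

```text
[461.4383755   55.91259043  80.43137446] [ 0.35192725 -0.68129077 -0.19451713] [ 0.01014509 -0.0166316   0.02448511] 23.376469144757476
11.7 [238.11101037 254.67320792]
29 [249.80913215 283.60694575]
-0.15 near face top [243.27361353 231.01815448] hub end [242.17964566 312.03694178] left [327.50111815 294.74381504] [141.0708023  319.44377779]
0 near face top [246.99059577 242.56944804] hub end [241.8601265  315.89631809] left [327.20980867 297.49317109] [140.91947761 322.20270498]
0.15 near face top [250.39606024 255.34280259] hub end [241.3320836  319.21700683] left [326.75835328 299.86494049] [140.63302788 324.57654645]
```

Request:
arm_command(plan=[{"x": 0,"y": -0.1,"z": 0,"turn": 0,"hand": 25},{"x": 0,"y": 0,"z": 0,"turn": 0,"hand": 25}])

```text
time: 6.68
ee_pos: [461.7, 54.9, 80.5]
tool_rot: [[-0.979, -0.203, 0.0], [-0.203, 0.979, -0.0], [-0.0, -0.0, -1.0]]
ft_force: [-0.6, 0.1, -0.1]
grip_width: 23.1
gripper_force: 0.0
```

Request:
arm_command(plan=[{"x": 0,"y": -0.1,"z": 0,"turn": 0,"hand": 25},{"x": 0,"y": 0,"z": 0,"turn": 0,"hand": 25}])

```text
time: 6.92
ee_pos: [461.9, 53.9, 80.5]
tool_rot: [[-0.979, -0.203, 0.0], [-0.203, 0.979, -0.0], [-0.0, -0.0, -1.0]]
ft_force: [0.7, 0.1, 0.6]
grip_width: 23.0
gripper_force: 0.0
```

Request:
arm_command(plan=[{"x": 0,"y": -0.1,"z": 0,"turn": 0,"hand": 25},{"x": 0,"y": 0,"z": 0,"turn": 0,"hand": 25}])

```text
time: 7.18
ee_pos: [462.1, 53.0, 80.5]
tool_rot: [[-0.979, -0.203, 0.0], [-0.203, 0.979, -0.0], [-0.0, -0.0, -1.0]]
ft_force: [-0.7, 0.8, -0.8]
grip_width: 23.2
gripper_force: 0.0
```

```bash
python3 - <<'E'
from h import *
im=ctrl.camera("side");np.save("s2.npy",im)
b=im[185:250,345:395,::-1];a=np.load("side0.npy")[185:250,345:395,::-1]
o=np.hstack([a,b]).astype(float);o=np.clip(255*(o/255)**.6,0,255).astype(np.uint8)
cv2.imwrite("pics/rock2.png",cv2.resize(o,None,fx=8,fy=8,interpolation=cv2.INTER_CUBIC))
E
```

```text
(no output)
```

View pics/rock2.png

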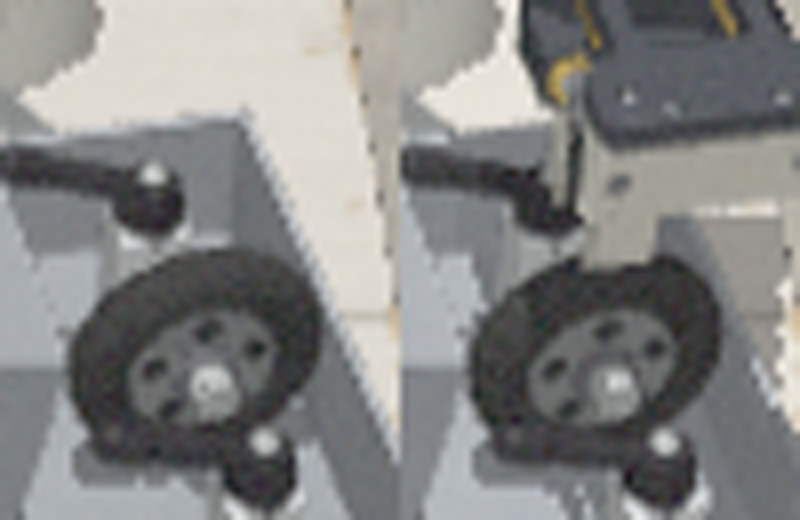

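The wheel has not moved: its holes and axle end (left panel 210,385; right panel 617,382) are almost unchanged. The light part of the finger ends at (620,268), so I can't tell whether the pad is on the tyre. I'll test by closing the fingers a little.

Request:
arm_command(plan=[{"x": 0,"y": 0,"z": 0,"turn": 0,"hand": 22},{"x": 0,"y": 0,"z": 0,"turn": 0,"hand": 18},{"x": 0,"y": 0,"z": 0,"turn": 0,"hand": 16},{"x": 0,"y": 0,"z": 0,"turn": 0,"hand": 16}])

```text
time: 7.72
ee_pos: [462.1, 53.0, 80.5]
tool_rot: [[-0.979, -0.203, 0.0], [-0.203, 0.979, -0.0], [-0.0, -0.0, -1.0]]
ft_force: [-0.6, 0.3, 0.6]
grip_width: 15.0
gripper_force: 0.0
```

Request:
arm_command(plan=[{"x": 0,"y": 0,"z": -3,"turn": 0,"hand": 20},{"x": 0,"y": 0,"z": -4,"turn": 0,"hand": 50},{"x": 0,"y": 0,"z": 0,"turn": 0,"hand": 60},{"x": 0,"y": 0,"z": 0,"turn": 0,"hand": 60}])

```text
time: 8.22
ee_pos: [461.7, 53.1, 150.0]
tool_rot: [[-0.979, -0.203, -0.0], [-0.203, 0.979, 0.0], [0.0, 0.0, -1.0]]
ft_force: [0.2, -0.1, -0.8]
grip_width: 44.3
gripper_force: 0.0
```

```bash
python3 - <<'E'
from h import *
p=np.load("p.npy");im=ctrl.camera("side")[:,:,::-1].copy();s=ctrl.read_state();e=s["ee_pos"];R=s["tool_rot"];w=s["grip_width"]/2
print(e,s["ft_force"],w)
x0,y0,k=325,140,7
o=cv2.resize(im[y0:y0+84,x0:x0+110],None,fx=k,fy=k,interpolation=cv2.INTER_CUBIC);o=np.clip(255*(o/255.)**.6,0,255).astype(np.uint8)
P=lambda X:tuple(int(v) for v in (proj("side",X)-[x0,y0])*k)
for sg in(1,-1):
  for dx in(-7.5,7.5):
    for dz in(0,-38): cv2.circle(o,P(e+R@[dx,sg*w,dz]),3,(0,0,255) if sg>0 else (0,255,255),-1)
cv2.circle(o,P(e),3,(0,255,0),-1)
for m in((-40,-26,90),(-40,-46,90),(-40,-36,100)):cv2.circle(o,P(W(p,m)),3,(255,0,0),-1)
cv2.imwrite("pics/chk.png",o)
E
```

```text
[461.23358494  53.13557455 149.50230232] [0.14899288 0.31415561 0.12831691] 23.886578054407863
```

View pics/chk.png

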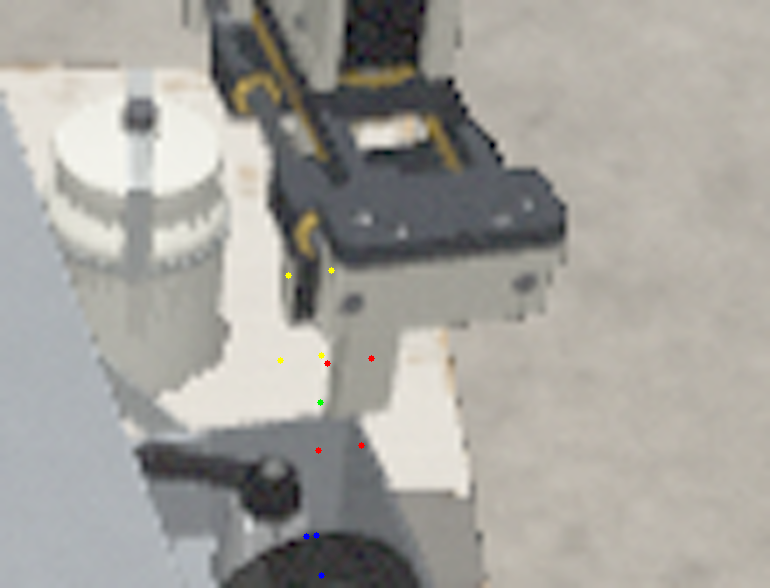

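The red and yellow dots mark the claimed pad tips. The left fingertip actually ends at (358,412) against a prediction of about (340,448), and the right one at (300,322) against 357. So the real tips sit some 15–25 mm higher than the TCP suggests at this opening, which means I swept above the tyre. I'll check how tip height changes with opening, by numbers only.

Request:
arm_command(plan=[{"x": 0,"y": 0.8,"z": 0,"turn": 0,"hand": 0},{"x": 0,"y": 0.6,"z": 0,"turn": 0,"hand": 0},{"x": 0,"y": 0,"z": 0,"turn": 0,"hand": 0},{"x": 0,"y": 0,"z": 0,"turn": 0,"hand": 0},{"x": 0,"y": 0,"z": 0,"turn": 0,"hand": 0}])

```text
time: 8.9
ee_pos: [459.3, 66.7, 150.5]
tool_rot: [[-0.979, -0.203, 0.0], [-0.203, 0.979, -0.0], [-0.0, -0.0, -1.0]]
ft_force: [0.2, 0.2, -0.5]
grip_width: 7.1
gripper_force: 0.0
```

```bash
python3 - <<'E'
from h import *
im=ctrl.camera("side");s=ctrl.read_state();e=s["ee_pos"];R=s["tool_rot"];print(e,s["grip_width"])
d=np.abs(im.astype(int)-np.load("side0.npy").astype(int)).max(2)>25
P=proj("side",e);print("tcp",P,"up20",proj("side",e+[0,0,20]),"y+17",proj("side",e+R@[0,17,0]),"y-17",proj("side",e+R@[0,-17,0]),"x",proj("side",e+R@[7.5,0,0]))
r0,c0=int(P[1])-30,int(P[0])-16
for r in range(r0,r0+40):print(r,"".join("#" if v else "." for v in d[r,c0:c0+40]))
print(c0)
E
```

```text
[459.27412121  66.62036872 150.46114194] 3.5039698641406165
tcp [372.01922129 200.88519996] up20 [372.75342609 194.46305056] y+17 [374.03927326 205.56863678] y-17 [370.04470836 196.30734417] x [375.06018342 200.51104589]
170 .......#################################
171 ........################################
172 ........################################
173 ........################################
174 .........###############################
175 .........###############################
176 .............###########################
177 .............###########################
178 .............###########################
179 .............###########################
180 .............###########################
181 .............#########################..
182 .............###################........
183 .............###################.......#
184 .............###################..#.....
185 .............######################.....
186 ............#####################.......
187 ............######################......
188 ............#######################.##..
189 ............########
[... 224 characters left out ...]
#####................
195 ..............##########................
196 ...............##########...............
197 ...............#########................
198 ...............####.....................
199 ..............######....................
200 ......########.....##...................
201 ######..............#...................
202 ....................##..................
203 .....................#..................
204 .....................##.................
205 .......##.............#.................
206 ......####............#.................
207 ......####.............#................
208 .......................#................
209 .......................##...............
356
```

Request:
arm_command(plan=[{"x": 0,"y": 0,"z": 3,"turn": 0,"hand": 0},{"x": 0,"y": 0,"z": 2.5,"turn": 0,"hand": 0},{"x": 0,"y": 0,"z": 1.0,"turn": 0,"hand": 0},{"x": 0,"y": 0,"z": 0.2,"turn": 0,"hand": 0},{"x": 0,"y": 0,"z": 0,"turn": 0,"hand": 0}])

```text
time: 9.57
ee_pos: [459.8, 66.6, 84.1]
tool_rot: [[-0.979, -0.203, 0.001], [-0.203, 0.979, -0.0], [-0.001, -0.0, -1.0]]
ft_force: [0.6, -1.1, 0.8]
grip_width: 0.7
gripper_force: 0.0
```

Request:
arm_command(plan=[{"x": 0,"y": 0,"z": 0.2,"turn": 0,"hand": 0},{"x": 0,"y": 0,"z": 0.2,"turn": 0,"hand": 0}])

```text
time: 9.82
ee_pos: [459.6, 66.7, 79.9]
tool_rot: [[-0.979, -0.203, 0.001], [-0.203, 0.979, -0.0], [-0.001, -0.0, -1.0]]
ft_force: [-0.5, 0.5, 1.9]
grip_width: 0.7
gripper_force: 1.6
```

Request:
arm_command(plan=[{"x": 0,"y": 0,"z": 0.1,"turn": 0,"hand": 0},{"x": 0,"y": 0,"z": 0,"turn": 0,"hand": 0}])

```text
time: 10.07
ee_pos: [460.8, 66.6, 79.7]
tool_rot: [[-0.979, -0.203, 0.004], [-0.203, 0.979, -0.0], [-0.003, -0.001, -1.0]]
ft_force: [0.3, -0.2, 6.0]
grip_width: 0.4
gripper_force: 3.3
```

Request:
arm_command(plan=[{"x": 0,"y": 0,"z": 0.1,"turn": 0,"hand": 0},{"x": 0,"y": 0,"z": 0,"turn": 0,"hand": 0}])

```text
time: 10.32
ee_pos: [461.9, 66.5, 79.6]
tool_rot: [[-0.979, -0.203, 0.006], [-0.203, 0.979, -0.001], [-0.006, -0.002, -1.0]]
ft_force: [0.4, 0.0, 11.3]
grip_width: 0.5
gripper_force: 5.6
```

Request:
arm_command(plan=[{"x": 0,"y": 0.3,"z": -2,"turn": 0,"hand": 47},{"x": 0,"y": 0,"z": 0,"turn": 0,"hand": 47},{"x": 0,"y": 0,"z": 0,"turn": 0,"hand": 47},{"x": 0,"y": 0,"z": 0,"turn": 0,"hand": 47},{"x": 0,"y": 0,"z": 1,"turn": 0,"hand": 47}])

```text
time: 10.95
ee_pos: [458.9, 69.6, 87.1]
tool_rot: [[-0.979, -0.203, 0.001], [-0.203, 0.979, -0.0], [-0.001, -0.0, -1.0]]
ft_force: [0.8, -0.6, 0.1]
grip_width: 42.3
gripper_force: 0.0
```

Request:
arm_command(plan=[{"x": 0,"y": 0,"z": 1,"turn": 0,"hand": 47},{"x": 0,"y": 0,"z": 0.9,"turn": 0,"hand": 47},{"x": 0,"y": 0,"z": 0.9,"turn": 0,"hand": 47},{"x": 0,"y": 0,"z": 0,"turn": 0,"hand": 47}])

```text
time: 11.45
ee_pos: [457.9, 69.7, 58.6]
tool_rot: [[-0.979, -0.203, -0.002], [-0.203, 0.979, 0.0], [0.002, 0.001, -1.0]]
ft_force: [-0.0, -0.3, -0.4]
grip_width: 43.8
gripper_force: 0.0
```

Request:
arm_command(plan=[{"x": 0,"y": -0.1,"z": 0,"turn": 0,"hand": 36},{"x": 0,"y": -0.1,"z": 0,"turn": 0,"hand": 28},{"x": 0,"y": 0,"z": 0,"turn": 0,"hand": 28},{"x": 0,"y": 0,"z": 0,"turn": 0,"hand": 28}])

```text
time: 11.95
ee_pos: [459.4, 67.5, 59.8]
tool_rot: [[-0.979, -0.203, 0.001], [-0.203, 0.979, -0.0], [-0.001, -0.0, -1.0]]
ft_force: [0.2, -0.1, 0.9]
grip_width: 26.0
gripper_force: 0.5
```

Request:
arm_command(plan=[{"x": 0,"y": -0.15,"z": 0,"turn": 0,"hand": 28},{"x": 0,"y": -0.15,"z": 0,"turn": 0,"hand": 28},{"x": 0,"y": 0,"z": 0,"turn": 0,"hand": 28}])

```text
time: 12.32
ee_pos: [459.6, 64.7, 59.4]
tool_rot: [[-0.979, -0.203, -0.0], [-0.203, 0.979, 0.0], [0.0, 0.0, -1.0]]
ft_force: [0.1, 0.2, -0.2]
grip_width: 26.3
gripper_force: 0.0
```

Request:
arm_command(plan=[{"x": 0,"y": -0.15,"z": 0,"turn": 0,"hand": 28},{"x": 0,"y": 0,"z": 0,"turn": 0,"hand": 28}])

```text
time: 12.58
ee_pos: [460.0, 63.2, 59.4]
tool_rot: [[-0.979, -0.203, -0.0], [-0.203, 0.979, -0.0], [0.0, -0.0, -1.0]]
ft_force: [0.5, 0.1, -1.4]
grip_width: 25.9
gripper_force: 0.0
```

Request:
arm_command(plan=[{"x": 0,"y": -0.15,"z": 0,"turn": 0,"hand": 28},{"x": 0,"y": 0,"z": 0,"turn": 0,"hand": 28}])

```text
time: 12.82
ee_pos: [460.3, 61.7, 59.4]
tool_rot: [[-0.979, -0.203, 0.0], [-0.203, 0.979, -0.0], [-0.0, -0.0, -1.0]]
ft_force: [0.9, -0.1, -0.2]
grip_width: 25.9
gripper_force: 0.0
```

Request:
arm_command(plan=[{"x": 0,"y": -0.15,"z": 0,"turn": 0,"hand": 28},{"x": 0,"y": 0,"z": 0,"turn": 0,"hand": 28}])

```text
time: 13.08
ee_pos: [460.6, 60.3, 59.5]
tool_rot: [[-0.979, -0.203, 0.0], [-0.203, 0.979, -0.0], [-0.0, -0.0, -1.0]]
ft_force: [-1.1, -0.0, -0.8]
grip_width: 26.1
gripper_force: 0.0
```

Request:
arm_command(plan=[{"x": 0,"y": -0.1,"z": 0,"turn": 0,"hand": 28},{"x": 0,"y": 0,"z": 0,"turn": 0,"hand": 28}])

```text
time: 13.32
ee_pos: [460.7, 59.3, 59.4]
tool_rot: [[-0.979, -0.203, -0.0], [-0.203, 0.979, -0.0], [0.0, 0.0, -1.0]]
ft_force: [-0.2, -0.2, 0.0]
grip_width: 26.3
gripper_force: 0.0
```

Request:
arm_command(plan=[{"x": 0,"y": 0,"z": 0,"turn": 0,"hand": 25},{"x": 0,"y": 0,"z": 0,"turn": 0,"hand": 25}])

```text
time: 13.58
ee_pos: [460.7, 59.4, 59.4]
tool_rot: [[-0.979, -0.203, -0.0], [-0.203, 0.979, -0.0], [0.0, 0.0, -1.0]]
ft_force: [0.5, 0.3, -0.0]
grip_width: 23.1
gripper_force: 0.1
```

Request:
arm_command(plan=[{"x": 0,"y": -0.1,"z": 0,"turn": 0,"hand": 25},{"x": 0,"y": 0,"z": 0,"turn": 0,"hand": 25}])

```text
time: 13.82
ee_pos: [460.8, 58.9, 59.5]
tool_rot: [[-0.979, -0.203, -0.0], [-0.203, 0.979, 0.001], [0.0, 0.001, -1.0]]
ft_force: [-0.2, 3.5, 1.3]
grip_width: 23.4
gripper_force: 1.7
```

Request:
arm_command(plan=[{"x": 0,"y": -0.1,"z": 0,"turn": 0,"hand": 25},{"x": 0,"y": 0,"z": 0,"turn": 0,"hand": 25}])

```text
time: 14.08
ee_pos: [460.7, 58.5, 59.5]
tool_rot: [[-0.979, -0.202, -0.001], [-0.202, 0.979, 0.002], [0.0, 0.002, -1.0]]
ft_force: [-1.5, 6.6, 2.9]
grip_width: 23.4
gripper_force: 3.3
```

Request:
arm_command(plan=[{"x": 0,"y": 0.3,"z": 0,"turn": 0,"hand": 25},{"x": 0,"y": 0.2,"z": 0,"turn": 0,"hand": 25},{"x": 0,"y": 0,"z": 0,"turn": 0,"hand": 25}])

```text
time: 14.45
ee_pos: [460.3, 62.1, 59.5]
tool_rot: [[-0.979, -0.203, 0.0], [-0.203, 0.979, -0.001], [-0.0, -0.001, -1.0]]
ft_force: [-1.3, 0.4, 0.6]
grip_width: 23.4
gripper_force: 0.1
```

Request:
arm_command(plan=[{"x": 0,"y": 0.15,"z": 0,"turn": 0,"hand": 25},{"x": 0,"y": 0,"z": 0,"turn": 0,"hand": 25}])

```text
time: 14.7
ee_pos: [460.0, 63.6, 59.5]
tool_rot: [[-0.979, -0.203, 0.0], [-0.203, 0.979, -0.0], [-0.0, -0.0, -1.0]]
ft_force: [-0.5, -0.8, 1.0]
grip_width: 23.2
gripper_force: 0.5
```

Request:
arm_command(plan=[{"x": 0,"y": 0.15,"z": 0,"turn": 0,"hand": 25},{"x": 0,"y": 0,"z": 0,"turn": 0,"hand": 25}])

```text
time: 14.95
ee_pos: [459.5, 65.3, 59.5]
tool_rot: [[-0.979, -0.203, 0.0], [-0.203, 0.979, -0.0], [-0.0, -0.0, -1.0]]
ft_force: [-0.8, -0.8, 0.3]
grip_width: 23.6
gripper_force: 0.4
```

Request:
arm_command(plan=[{"x": 0,"y": 0.15,"z": 0,"turn": 0,"hand": 25},{"x": 0,"y": 0.15,"z": 0,"turn": 0,"hand": 25},{"x": 0,"y": 0,"z": 0,"turn": 0,"hand": 25}])

```text
time: 15.32
ee_pos: [458.8, 68.4, 59.4]
tool_rot: [[-0.979, -0.203, -0.0], [-0.203, 0.979, 0.0], [0.0, 0.0, -1.0]]
ft_force: [0.1, -0.5, 0.2]
grip_width: 23.2
gripper_force: 0.2
```

Request:
arm_command(plan=[{"x": 0,"y": 0.15,"z": 0,"turn": 0,"hand": 25},{"x": 0,"y": 0,"z": 0,"turn": 0,"hand": 25}])

```text
time: 15.58
ee_pos: [458.6, 69.7, 59.5]
tool_rot: [[-0.979, -0.203, -0.0], [-0.203, 0.979, -0.0], [0.0, -0.0, -1.0]]
ft_force: [-0.3, -1.3, 0.8]
grip_width: 23.4
gripper_force: 0.6
```

Request:
arm_command(plan=[{"x": 0,"y": 0.12,"z": 0,"turn": 0,"hand": 25},{"x": 0,"y": 0,"z": 0,"turn": 0,"hand": 25}])

```text
time: 15.82
ee_pos: [459.0, 70.3, 59.6]
tool_rot: [[-0.979, -0.203, 0.001], [-0.203, 0.979, -0.001], [-0.001, -0.001, -1.0]]
ft_force: [1.6, -4.2, 0.2]
grip_width: 23.4
gripper_force: 2.6
```

Request:
arm_command(plan=[{"x": 0,"y": 0.1,"z": 0,"turn": 0,"hand": 25},{"x": 0,"y": 0,"z": 0,"turn": 0,"hand": 25}])

```text
time: 16.08
ee_pos: [459.3, 70.6, 59.8]
tool_rot: [[-0.979, -0.203, 0.002], [-0.203, 0.979, -0.002], [-0.002, -0.002, -1.0]]
ft_force: [2.2, -8.0, 0.3]
grip_width: 23.5
gripper_force: 3.9
```

The right wheel is the slack one: it swings lightly and hits a hard stop at each end. I'll give it two more full rocks each way.

Request:
arm_command(plan=[{"x": 0,"y": -0.4,"z": 0,"turn": 0,"hand": 25},{"x": 0,"y": -0.4,"z": 0,"turn": 0,"hand": 25},{"x": 0,"y": -0.4,"z": 0,"turn": 0,"hand": 25},{"x": 0,"y": -0.3,"z": 0,"turn": 0,"hand": 25},{"x": 0,"y": 0,"z": 0,"turn": 0,"hand": 25}])

```text
time: 16.7
ee_pos: [460.4, 58.5, 59.4]
tool_rot: [[-0.979, -0.202, -0.001], [-0.202, 0.979, 0.003], [0.001, 0.003, -1.0]]
ft_force: [-0.9, 5.3, 2.5]
grip_width: 23.6
gripper_force: 3.1
```

Request:
arm_command(plan=[{"x": 0,"y": 0.4,"z": 0,"turn": 0,"hand": 25},{"x": 0,"y": 0.4,"z": 0,"turn": 0,"hand": 25},{"x": 0,"y": 0.4,"z": 0,"turn": 0,"hand": 25},{"x": 0,"y": 0.3,"z": 0,"turn": 0,"hand": 25},{"x": 0,"y": 0,"z": 0,"turn": 0,"hand": 25}])

```text
time: 17.32
ee_pos: [459.5, 70.6, 59.9]
tool_rot: [[-0.979, -0.204, 0.003], [-0.204, 0.979, -0.003], [-0.002, -0.003, -1.0]]
ft_force: [2.3, -7.1, -0.4]
grip_width: 23.6
gripper_force: 3.4
```

Request:
arm_command(plan=[{"x": 0,"y": -0.4,"z": 0,"turn": 0,"hand": 25},{"x": 0,"y": -0.4,"z": 0,"turn": 0,"hand": 25},{"x": 0,"y": -0.4,"z": 0,"turn": 0,"hand": 25},{"x": 0,"y": -0.3,"z": 0,"turn": 0,"hand": 25},{"x": 0,"y": 0,"z": 0,"turn": 0,"hand": 25}])

```text
time: 17.95
ee_pos: [460.5, 58.4, 59.4]
tool_rot: [[-0.979, -0.202, -0.001], [-0.202, 0.979, 0.003], [0.001, 0.003, -1.0]]
ft_force: [-0.5, 6.3, 2.6]
grip_width: 23.4
gripper_force: 3.2
```

Request:
arm_command(plan=[{"x": 0,"y": 0.4,"z": 0,"turn": 0,"hand": 25},{"x": 0,"y": 0.4,"z": 0,"turn": 0,"hand": 25},{"x": 0,"y": 0.4,"z": 0,"turn": 0,"hand": 25},{"x": 0,"y": 0.3,"z": 0,"turn": 0,"hand": 25},{"x": 0,"y": 0,"z": 0,"turn": 0,"hand": 25}])

```text
time: 18.58
ee_pos: [459.5, 70.6, 59.9]
tool_rot: [[-0.979, -0.204, 0.002], [-0.204, 0.979, -0.003], [-0.002, -0.003, -1.0]]
ft_force: [1.3, -7.2, -0.4]
grip_width: 23.1
gripper_force: 3.4
```

Request:
arm_command(plan=[{"x": 0,"y": -0.4,"z": 0,"turn": 0,"hand": 25},{"x": 0,"y": -0.35,"z": 0,"turn": 0,"hand": 25},{"x": 0,"y": 0.1,"z": 0,"turn": 0,"hand": 40},{"x": 0,"y": 0,"z": 0,"turn": 0,"hand": 40},{"x": 0,"y": 0,"z": 0,"turn": 0,"hand": 40}])

```text
time: 19.2
ee_pos: [459.4, 65.6, 59.4]
tool_rot: [[-0.979, -0.203, -0.0], [-0.203, 0.979, 0.0], [0.0, 0.0, -1.0]]
ft_force: [-0.2, 0.4, -0.2]
grip_width: 37.0
gripper_force: 0.0
```

Request:
arm_command(plan=[{"x": 0,"y": -0.1,"z": -2,"turn": 0,"hand": 40},{"x": 0,"y": 0,"z": -3,"turn": 0,"hand": 40},{"x": -2.2,"y": -1.2,"z": 0,"turn": 0,"hand": 0},{"x": -2.4,"y": -1.1,"z": 0,"turn": 0,"hand": 0},{"x": 0,"y": 0,"z": 0,"turn": 0,"hand": 0}])

```text
time: 19.82
ee_pos: [510.8, 50.9, 109.5]
tool_rot: [[-0.979, -0.202, 0.001], [-0.202, 0.979, -0.0], [-0.001, -0.0, -1.0]]
ft_force: [-0.7, -0.3, -0.0]
grip_width: 12.0
gripper_force: 0.0
```

Request:
arm_command(plan=[{"x": 0,"y": 0,"z": 1.5,"turn": 0,"hand": 0},{"x": 0,"y": 0,"z": 1.2,"turn": 0,"hand": 0},{"x": 0,"y": 0,"z": 1,"turn": 0,"hand": 0},{"x": 0,"y": 0,"z": 0.5,"turn": 0,"hand": 0},{"x": 0,"y": 0,"z": 0,"turn": 0,"hand": 0}])

```text
time: 20.45
ee_pos: [509.0, 51.4, 67.0]
tool_rot: [[-0.979, -0.203, -0.001], [-0.203, 0.979, 0.0], [0.001, 0.0, -1.0]]
ft_force: [0.0, -0.8, -0.3]
grip_width: 0.7
gripper_force: 0.0
```

```bash
cat >> h.py <<'E'
p=np.load("p.npy")+[.46,-2.25,0]
def M(e):
    c,s=np.cos(p[2]),np.sin(p[2]);d=np.asarray(e)[:2]-p[:2];return np.array([c*d[0]+s*d[1],-s*d[0]+c*d[1],e[2]]).round(1)
E
python3 -c "
from h import *
s=ctrl.read_state();print(s['time'],M(s['ee_pos']),s['ft_force'].round(1),s['grip_width'])"
```

```text
20.45 [  5.5 -58.8  67. ] [ 0.  -0.8 -0.3] 0.74366228721823
```

Request:
arm_command(plan=[{"x": 0,"y": -0.5,"z": 0,"turn": 0,"hand": 0},{"x": 0.05,"y": -0.55,"z": 0,"turn": 0,"hand": 0},{"x": 0.05,"y": -0.55,"z": 0,"turn": 0,"hand": 0},{"x": 0.2,"y": -0.5,"z": 0,"turn": 0,"hand": 0},{"x": 0,"y": 0,"z": 0,"turn": 0,"hand": 0}])

```text
time: 21.08
ee_pos: [511.6, 29.8, 67.9]
tool_rot: [[-0.979, -0.202, 0.002], [-0.202, 0.979, 0.0], [-0.002, -0.0, -1.0]]
ft_force: [2.4, 2.1, 0.5]
grip_width: 0.5
gripper_force: 1.3
```

Request:
arm_command(plan=[{"x": 0.2,"y": -0.5,"z": 0,"turn": 0,"hand": 0},{"x": 0.35,"y": -0.45,"z": 0,"turn": 0,"hand": 0},{"x": 0,"y": 0,"z": 0,"turn": 0,"hand": 0}])

```text
time: 21.45
ee_pos: [508.2, 19.4, 68.0]
tool_rot: [[-0.979, -0.202, 0.002], [-0.202, 0.979, -0.0], [-0.002, -0.001, -1.0]]
ft_force: [2.7, 1.6, 1.7]
grip_width: 0.7
gripper_force: 1.9
```

Request:
arm_command(plan=[{"x": 0.35,"y": -0.4,"z": 0,"turn": 0,"hand": 0},{"x": 0,"y": 0,"z": 0,"turn": 0,"hand": 0}])

```text
time: 21.7
ee_pos: [505.5, 14.8, 68.0]
tool_rot: [[-0.979, -0.203, 0.002], [-0.203, 0.979, -0.0], [-0.002, -0.001, -1.0]]
ft_force: [3.6, 1.7, 3.1]
grip_width: 0.4
gripper_force: 2.3
```

Request:
arm_command(plan=[{"x": 0.35,"y": -0.25,"z": 0,"turn": 0,"hand": 0},{"x": 0,"y": 0,"z": 0,"turn": 0,"hand": 0}])

```text
time: 21.95
ee_pos: [502.6, 11.7, 67.9]
tool_rot: [[-0.979, -0.203, 0.002], [-0.203, 0.979, -0.001], [-0.002, -0.001, -1.0]]
ft_force: [3.5, 1.7, 2.9]
grip_width: 0.3
gripper_force: 2.6
```

Request:
arm_command(plan=[{"x": 0.3,"y": -0.2,"z": 0,"turn": 0,"hand": 0},{"x": 0,"y": 0,"z": 0,"turn": 0,"hand": 0}])

```text
time: 22.2
ee_pos: [501.3, 10.3, 68.2]
tool_rot: [[-0.979, -0.202, 0.004], [-0.202, 0.979, 0.001], [-0.005, 0.001, -1.0]]
ft_force: [7.6, 7.6, 2.0]
grip_width: 0.3
gripper_force: 5.0
```

Request:
arm_command(plan=[{"x": 0.2,"y": -0.1,"z": 0,"turn": 0,"hand": 0},{"x": 0,"y": 0,"z": 0,"turn": 0,"hand": 0}])

```text
time: 22.45
ee_pos: [501.1, 10.0, 68.4]
tool_rot: [[-0.979, -0.202, 0.007], [-0.202, 0.979, 0.003], [-0.008, 0.002, -1.0]]
ft_force: [12.5, 11.8, -0.3]
grip_width: 0.1
gripper_force: 7.3
```

Request:
arm_command(plan=[{"x": 0.1,"y": -0.05,"z": 0,"turn": 0,"hand": 0},{"x": 0,"y": 0,"z": 0,"turn": 0,"hand": 0}])

```text
time: 22.7
ee_pos: [501.0, 9.9, 68.5]
tool_rot: [[-0.979, -0.202, 0.009], [-0.202, 0.979, 0.004], [-0.009, 0.002, -1.0]]
ft_force: [13.7, 13.7, -0.3]
grip_width: 0.7
gripper_force: 8.5
```

Request:
arm_command(plan=[{"x": -0.8,"y": 0.8,"z": 0,"turn": 0,"hand": 0},{"x": 0,"y": 0.2,"z": 0,"turn": 0,"hand": 0},{"x": 0,"y": 0,"z": -4,"turn": 0,"hand": 0},{"x": 0,"y": 0,"z": -4,"turn": 0,"hand": 0},{"x": 0,"y": 0,"z": 0,"turn": 0,"hand": 0}])

```text
time: 23.32
ee_pos: [503.4, 17.9, 149.9]
tool_rot: [[-0.979, -0.203, 0.004], [-0.203, 0.979, -0.002], [-0.003, -0.003, -1.0]]
ft_force: [-0.6, -0.4, -0.4]
grip_width: 0.7
gripper_force: 0.0
```

```bash
python3 - <<'E'
from h import *
im=ctrl.camera("side");s=ctrl.read_state();print(s['time'],M(s['ee_pos']),s['ft_force'].round(1))
P=lambda m:proj("side",W(p,m)).round(1)
for a in(0.1,.9,1.0,1.1,1.2):print(a,"tip",P((-40+43*np.cos(a),-84-43*np.sin(a),97)))
print("hub",P((-40,-84,85)),"Lhub",P((-40,36,85)),"Ltip.1",P((3,32,97)))
g=im.max(2)<50;g0=np.load("side0.npy").max(2)<50
for r in range(190,216):print(r,"".join("#" if v else "." for v in g0[r,340:390])," ","".join("#" if v else "." for v in g[r,340:390]))
E
```

```text
23.375 [ -7.9 -89.9 148.1] [-0.6  1.  -0.6]
0.1 tip [347.7 204.9]
0.9 tip [351.1 196.7]
1.0 tip [352.2 195.9]
1.1 tip [353.4 195.2]
1.2 tip [354.7 194.6]
hub [364.2 207.5] Lhub [377.8 241. ] Ltip.1 [360.  238.6]
190 ..................................................   ..................................................
191 ..................................................   ..................................................
192 ..................................................   ..................................................
193 ..................................................   ............##....................................
194 ..................................................   ...........####...................................
195 ..................................................   ...........#####..................................
196 ..................................................   ...........######.................................
197 ..................................................   ............#####.................................
198 ....................
[... 1219 characters left out ...]
  ...................#########......................
210 ...................#########......................   ...................#########......................
211 ...................#########......................   ...................#########......................
212 ....................########......................   ...................#########......................
213 .....................######.......................   ....................#######.......................
214 ........................##........................   .......................###........................
215 ..................................................   ..................................................
```

Two results so far. The right wheel's lever is at its stop: in the side image its rod now runs from the hub at (363,210) to its tip at (353,194), which is about 1.19 rad. Next I move to the stay knob, with the body turned 45° to clear the hood.

Request:
arm_command(plan=[{"x": 0.1,"y": -4,"z": 0,"turn": 0,"hand": 0},{"x": 0.1,"y": -3.7,"z": 0,"turn": 0,"hand": 0},{"x": 0,"y": 0,"z": 0,"turn": -0.157,"hand": 0},{"x": 0,"y": 0,"z": 0,"turn": -0.157,"hand": 0},{"x": 0,"y": 0,"z": 0,"turn": -0.157,"hand": 0}])

```text
time: 24.0
ee_pos: [514.1, -57.2, 145.3]
tool_rot: [[-0.778, -0.629, -0.005], [-0.629, 0.778, 0.001], [0.003, 0.004, -1.0]]
ft_force: [-1.1, 0.7, 0.5]
grip_width: 0.8
gripper_force: 0.0
```

Request:
arm_command(plan=[{"x": 0,"y": 0,"z": 0,"turn": -0.157,"hand": 0},{"x": 0,"y": 0,"z": 0,"turn": -0.157,"hand": 0},{"x": 0,"y": 0,"z": 2,"turn": 0,"hand": 0},{"x": 0,"y": 0,"z": 1,"turn": 0,"hand": 0},{"x": 0,"y": 0,"z": 0,"turn": 0,"hand": 0}])

```text
time: 24.62
ee_pos: [514.5, -56.8, 115.7]
tool_rot: [[-0.55, -0.835, -0.004], [-0.835, 0.55, 0.001], [0.001, 0.004, -1.0]]
ft_force: [0.1, -0.7, 1.1]
grip_width: 0.1
gripper_force: 0.0
```

```bash
python3 - <<'E'
from h import *
im=ctrl.camera("top");s=ctrl.read_state();e=s["ee_pos"];print(s['time'],M(e),s['ft_force'].round(1),s["qpos"].round(0))
P=lambda m:proj("top",W(p,m)).round(1)
print("knob pred",P((28,-165,113)))
k=6;o=cv2.resize(np.vstack([im[205:255,310:410,::-1]]),None,fx=k,fy=k,interpolation=cv2.INTER_CUBIC)
im2=ctrl.camera("side")[:,:,::-1];print("side knob",proj("side",W(p,(28,-165,113))))
o2=cv2.resize(im2[165:213,310:410],None,fx=k,fy=k,interpolation=cv2.INTER_CUBIC)
cv2.imwrite("pics/knob.png",np.vstack([o,o2])[:600])
E
```

```text
24.675 [ -10.4 -166.2  116.6] [0.2 0.2 0.6] [ -19.   16.   99.   -0.   65. -165.]
knob pred [349.2 216.7]
side knob [331.66473566 182.29434069]
```

View pics/knob.png

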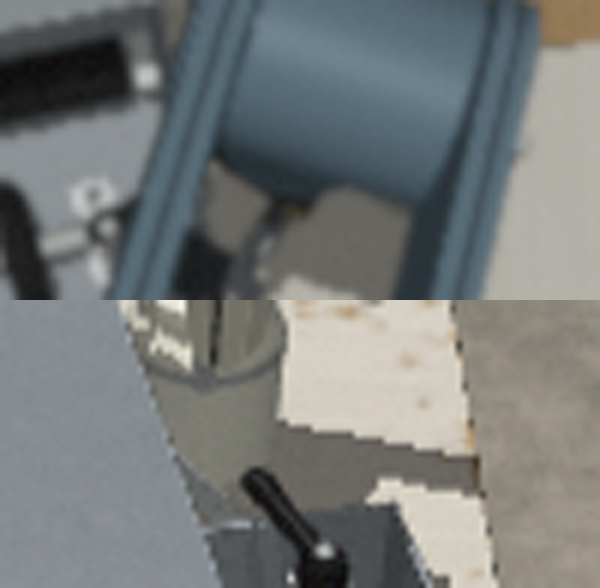

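The arm hides the knob in both views: the blue wrist is over the predicted spot in the top view, and the hood covers it in the side view. The earlier top fix at (348.9,216.9) matches the prediction of (349.2,216.7), so I'll go in by feel.

Request:
arm_command(plan=[{"x": 0,"y": 0,"z": 1.2,"turn": 0,"hand": 0},{"x": 0,"y": 0,"z": 1.2,"turn": 0,"hand": 0},{"x": 0,"y": 0,"z": 1.0,"turn": 0,"hand": 0},{"x": 0,"y": 0,"z": 0,"turn": 0,"hand": 0}])

```text
time: 25.22
ee_pos: [515.1, -56.9, 82.3]
tool_rot: [[-0.549, -0.836, -0.002], [-0.836, 0.549, 0.001], [0.001, 0.002, -1.0]]
ft_force: [-0.1, -0.5, 0.1]
grip_width: 0.2
gripper_force: 0.0
```

Request:
arm_command(plan=[{"x": -0.3,"y": -0.3,"z": 0,"turn": 0,"hand": 0},{"x": -0.2,"y": -0.2,"z": 0,"turn": 0,"hand": 0},{"x": 0,"y": 0,"z": 0,"turn": 0,"hand": 0}])

```text
time: 25.6
ee_pos: [523.5, -55.8, 83.8]
tool_rot: [[-0.549, -0.836, 0.001], [-0.836, 0.549, -0.0], [-0.0, -0.001, -1.0]]
ft_force: [0.1, 0.4, -0.5]
grip_width: 0.4
gripper_force: 0.0
```

Request:
arm_command(plan=[{"x": -0.2,"y": -0.2,"z": 0,"turn": 0,"hand": 0},{"x": 0,"y": 0,"z": 0,"turn": 0,"hand": 0}])

```text
time: 25.85
ee_pos: [526.0, -55.1, 83.6]
tool_rot: [[-0.549, -0.836, 0.0], [-0.836, 0.549, -0.0], [-0.0, -0.0, -1.0]]
ft_force: [-0.4, 0.3, 0.5]
grip_width: 0.6
gripper_force: 0.0
```

Request:
arm_command(plan=[{"x": -0.2,"y": -0.2,"z": 0,"turn": 0,"hand": 0},{"x": 0,"y": 0,"z": 0,"turn": 0,"hand": 0}])

```text
time: 26.1
ee_pos: [528.7, -54.5, 83.5]
tool_rot: [[-0.549, -0.836, 0.0], [-0.836, 0.549, -0.0], [-0.0, -0.0, -1.0]]
ft_force: [-0.3, 0.2, 0.4]
grip_width: 0.5
gripper_force: 0.0
```

Request:
arm_command(plan=[{"x": -0.2,"y": -0.2,"z": 0,"turn": 0,"hand": 0},{"x": 0,"y": 0,"z": 0,"turn": 0,"hand": 0}])

```text
time: 26.35
ee_pos: [530.9, -53.9, 83.2]
tool_rot: [[-0.549, -0.836, -0.001], [-0.836, 0.549, 0.0], [0.0, 0.001, -1.0]]
ft_force: [-1.6, -0.4, -0.8]
grip_width: 0.7
gripper_force: 0.6
```

Request:
arm_command(plan=[{"x": -0.2,"y": -0.2,"z": 0,"turn": 0,"hand": 0},{"x": 0,"y": 0,"z": 0,"turn": 0,"hand": 0}])

```text
time: 26.6
ee_pos: [533.7, -53.3, 83.2]
tool_rot: [[-0.549, -0.836, -0.001], [-0.836, 0.549, 0.0], [0.0, 0.001, -1.0]]
ft_force: [-1.5, -0.4, -1.0]
grip_width: 0.6
gripper_force: 0.9
```

Request:
arm_command(plan=[{"x": -0.15,"y": -0.15,"z": 0,"turn": 0,"hand": 0},{"x": 0,"y": 0,"z": 0,"turn": 0,"hand": 0}])

```text
time: 26.85
ee_pos: [536.6, -53.0, 83.7]
tool_rot: [[-0.549, -0.836, 0.001], [-0.836, 0.549, -0.0], [-0.0, -0.001, -1.0]]
ft_force: [-2.0, 1.2, -0.7]
grip_width: 0.4
gripper_force: 0.4
```

Request:
arm_command(plan=[{"x": -0.15,"y": -0.15,"z": 0.4,"turn": 0,"hand": 0},{"x": -0.15,"y": -0.15,"z": 0.4,"turn": 0,"hand": 0},{"x": 0,"y": 0,"z": 0,"turn": 0,"hand": 0}])

```text
time: 27.22
ee_pos: [540.4, -52.1, 75.1]
tool_rot: [[-0.549, -0.836, -0.0], [-0.836, 0.549, 0.0], [0.0, 0.0, -1.0]]
ft_force: [-0.2, 0.4, 0.2]
grip_width: 0.3
gripper_force: 0.1
```

Request:
arm_command(plan=[{"x": -0.18,"y": -0.18,"z": 0.35,"turn": 0,"hand": 0},{"x": -0.18,"y": -0.18,"z": 0.35,"turn": 0,"hand": 0},{"x": 0,"y": 0,"z": 0,"turn": 0,"hand": 0}])

```text
time: 27.6
ee_pos: [545.0, -51.0, 68.0]
tool_rot: [[-0.549, -0.836, -0.001], [-0.836, 0.549, 0.0], [0.0, 0.001, -1.0]]
ft_force: [-1.6, -1.0, 0.5]
grip_width: 0.2
gripper_force: 0.9
```

Request:
arm_command(plan=[{"x": -0.2,"y": -0.2,"z": 0.3,"turn": 0,"hand": 0},{"x": -0.2,"y": -0.2,"z": 0.3,"turn": 0,"hand": 0},{"x": 0,"y": 0,"z": 0,"turn": 0,"hand": 0}])

```text
time: 27.98
ee_pos: [549.2, -50.0, 61.5]
tool_rot: [[-0.549, -0.836, -0.004], [-0.836, 0.549, -0.0], [0.002, 0.003, -1.0]]
ft_force: [-5.1, -2.2, -0.6]
grip_width: 0.7
gripper_force: 2.8
```

Request:
arm_command(plan=[{"x": 0.6,"y": 0.6,"z": 0,"turn": 0,"hand": 0},{"x": 0.6,"y": 0.6,"z": 0,"turn": 0,"hand": 0},{"x": 0,"y": 0,"z": -4,"turn": 0,"hand": 0},{"x": 0,"y": 0,"z": -5.5,"turn": 0,"hand": 0},{"x": 0,"y": 0,"z": -5.5,"turn": 0,"hand": 0}])

```text
time: 28.6
ee_pos: [533.9, -53.3, 214.2]
tool_rot: [[-0.549, -0.836, 0.001], [-0.836, 0.549, 0.0], [-0.001, -0.001, -1.0]]
ft_force: [1.6, -1.0, 1.1]
grip_width: 0.3
gripper_force: 0.0
```

Request:
arm_command(plan=[{"x": 0,"y": 0,"z": -5.5,"turn": 0,"hand": 0},{"x": 0,"y": 0,"z": 0,"turn": 0.181,"hand": 0},{"x": 0,"y": 0,"z": 0,"turn": 0.181,"hand": 0},{"x": 0,"y": 0,"z": 0,"turn": 0.181,"hand": 0},{"x": 0,"y": 0,"z": 0,"turn": 0.181,"hand": 0}])

```text
time: 29.22
ee_pos: [534.1, -53.3, 267.7]
tool_rot: [[-0.967, -0.256, 0.001], [-0.256, 0.967, 0.0], [-0.001, -0.0, -1.0]]
ft_force: [-0.2, -0.8, -0.7]
grip_width: 0.3
gripper_force: 0.0
```

Request:
arm_command(plan=[{"x": 0,"y": 0,"z": 0,"turn": 0.181,"hand": 0},{"x": 0,"y": 0,"z": 0,"turn": 0.181,"hand": 0},{"x": 0,"y": 0,"z": 0,"turn": 0.181,"hand": 0},{"x": 0,"y": 0,"z": 0,"turn": 0.181,"hand": 0},{"x": 0,"y": 0,"z": 0,"turn": 0.181,"hand": 0}])

```text
time: 29.85
ee_pos: [534.1, -53.3, 267.7]
tool_rot: [[-0.799, 0.602, 0.001], [0.602, 0.799, 0.0], [-0.001, 0.001, -1.0]]
ft_force: [-0.4, 0.0, 1.4]
grip_width: 0.2
gripper_force: 0.0
```

Request:
arm_command(plan=[{"x": 0,"y": 0,"z": 0,"turn": 0.181,"hand": 30},{"x": 0,"y": 0,"z": 0,"turn": 0.181,"hand": 30},{"x": 0,"y": 0,"z": 0,"turn": 0.181,"hand": 30},{"x": 0,"y": 0,"z": 0,"turn": 0.184,"hand": 30},{"x": 0,"y": 0,"z": 0,"turn": 0,"hand": 30}])

```text
time: 30.48
ee_pos: [534.1, -53.4, 267.6]
tool_rot: [[-0.204, 0.979, 0.001], [0.979, 0.204, 0.0], [-0.0, 0.001, -1.0]]
ft_force: [-0.0, -0.8, -0.1]
grip_width: 27.5
gripper_force: 0.0
```

```bash
python3 - <<'E'
from h import *
a=ctrl.camera("side");np.save("s3.npy",a);t=ctrl.camera("top");np.save("t3.npy",t);s=ctrl.read_state();print(s['time'],M(s['ee_pos']),s["ft_force"].round(1),s["grip_width"],s["tool_rot"].round(3).tolist())
P=lambda n,m:proj(n,W(p,m)).round(1)
for d in(0,.03,.06,.1,.15):
  def rot(x,z):
    c,q=np.cos(d),np.sin(d);return (90+c*x-q*z,67+q*x+c*z)
  x,z=rot(-31,178);hx,hz=rot(104,173)
  print(d,"lipL",P("side",(x,142,z)),P("top",(x,142,z)),"bar",(round(hx),round(hz)),[P("side",(hx,v,hz)) for v in(45,-45)],P("top",(hx,0,hz)))
a0=np.load("side0.npy").astype(float)
# crops for later numeric compare
o=np.hstack([a0[150:250,265:365].astype(np.uint8),a[150:250,265:365]])[:,:,::-1]
cv2.imwrite("pics/hood.png",cv2.resize(o,None,fx=4,fy=4,interpolation=cv2.INTER_CUBIC))
# registration of hood-left-top corner patch & bar patch
g=lambda i:cv2.cvtColor(np.clip(i,0,255).astype(np.uint8),cv2.COLOR_RGB2GRAY)
for nm,(r,c) in dict(lip=(222,344),bar=(196,276)).items():
  T0=g(a0)[r-9:r+10,c-9:c+10];res=cv2.matchTemplate(g(a)[r-25:r+26,c-25:c+26],T0,cv2.TM_CCOEFF_NORMED);_,v,_,l=cv2.minMaxLoc(res);print(nm,"shift",l[0]-16,l[1]-16,v)
E
```

```text
30.575 [   8.8 -166.4  267.6] [-0.2  0.9 -0.5] 28.0417516856151 [[-0.206, 0.978, 0.001], [0.978, 0.206, -0.0], [-0.0, 0.001, -1.0]]
0 lipL [352.1 228.9] [244.8 223.1] bar (194, 240) [array([276.3, 206.3]), array([271.2, 179.4])] [285.2 167.9]
0.03 lipL [354.7 228.9] [245.2 225. ] bar (189, 243) [array([278.8, 204.9]), array([273.5, 178.1])] [285.4 169.4]
0.06 lipL [357.3 229. ] [245.6 226.8] bar (183, 246) [array([281.3, 203.5]), array([275.8, 176.8])] [285.7 170.9]
0.1 lipL [360.7 229.2] [246.2 229.3] bar (176, 250) [array([284.8, 201.8]), array([279. , 175.1])] [286.1 173.1]
0.15 lipL [364.9 229.6] [246.9 232.4] bar (167, 254) [array([289.2, 199.8]), array([283.2, 173.2])] [286.7 175.9]
lip shift 4 -1 0.6666696071624756
bar shift 0 15 0.8069356679916382
```

Request:
arm_command(plan=[{"x": 3.3,"y": 3.5,"z": 0,"turn": 0,"hand": 30},{"x": 3.3,"y": 3.5,"z": 0,"turn": 0,"hand": 30},{"x": 3.3,"y": 3.5,"z": 0,"turn": 0,"hand": 30},{"x": 3.3,"y": 3.5,"z": 0,"turn": 0,"hand": 30},{"x": 3.3,"y": 3.5,"z": 0,"turn": 0,"hand": 30}])

```text
time: 31.2
ee_pos: [672.9, 145.0, 267.4]
tool_rot: [[-0.206, 0.979, 0.0], [0.979, 0.206, -0.0], [-0.0, 0.0, -1.0]]
ft_force: [1.0, 0.1, -0.6]
grip_width: 27.8
gripper_force: 0.0
```

Request:
arm_command(plan=[{"x": 0,"y": 0,"z": 0,"turn": 0,"hand": 30},{"x": 0,"y": 0,"z": 0.7,"turn": 0,"hand": 30},{"x": 0,"y": 0,"z": 0,"turn": 0,"hand": 30}])

```text
time: 31.58
ee_pos: [671.2, 142.4, 259.8]
tool_rot: [[-0.202, 0.979, -0.002], [0.979, 0.202, -0.0], [-0.0, -0.002, -1.0]]
ft_force: [-0.0, -0.9, 0.0]
grip_width: 27.6
gripper_force: 0.0
```

```bash
python3 - <<'E'
from h import *
s=ctrl.read_state();e=s["ee_pos"];print(s['time'],M(e),s["ft_force"].round(1),s["grip_width"],s["qpos"].round(0))
im=ctrl.camera("side")[:,:,::-1];x0,y0,k=250,130,7
o=cv2.resize(im[y0:y0+84,x0:x0+110],None,fx=k,fy=k,interpolation=cv2.INTER_CUBIC)
P=lambda X:tuple(int(v) for v in (proj("side",X)-[x0,y0])*k)
R=s["tool_rot"]
for sg in(14,-14):cv2.circle(o,P(e+R@[0,sg,-20]),3,(0,0,255),-1)
for v in(45,0,-45):cv2.circle(o,P(W(p,(183,v,245))),3,(255,0,0),-1)
cv2.imwrite("pics/bar.png",o)
E
```

```text
31.575 [182.7  -2.3 259.8] [-0.  -0.9  0. ] 27.57965145756292 [ 3. 28. 60. -0. 92. -9.]
```

View pics/bar.png

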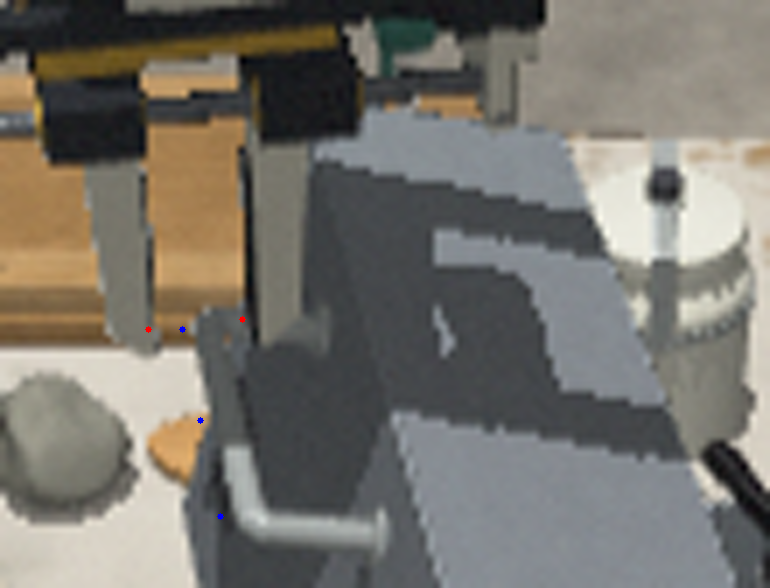

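The picture shows the grab bar running from (212,315) to its near corner at (250,527), about 4 px right of my blue marks. So the stay is broken and the hood has already come down about 0.1 rad. The bar is at mill x≈174.5, z≈250, and the fingers at (130,350) and (283,345) need to shift about 8 mm toward the robot.

Request:
arm_command(plan=[{"x": 0.1,"y": -0.8,"z": 0,"turn": 0,"hand": 26},{"x": 0,"y": 0,"z": 1,"turn": 0,"hand": 26},{"x": 0,"y": 0,"z": 1,"turn": 0,"hand": 26},{"x": 0,"y": 0,"z": 0,"turn": 0,"hand": 26}])

```text
time: 32.12
ee_pos: [663.3, 142.9, 238.7]
tool_rot: [[-0.203, 0.979, -0.003], [0.979, 0.203, -0.0], [0.0, -0.003, -1.0]]
ft_force: [0.4, 1.2, 0.2]
grip_width: 24.0
gripper_force: 0.0
```

Request:
arm_command(plan=[{"x": 0,"y": 0,"z": 0.8,"turn": 0,"hand": 26},{"x": 0,"y": 0,"z": 0.8,"turn": 0,"hand": 26},{"x": 0,"y": 0,"z": 0.7,"turn": 0,"hand": 26},{"x": 0,"y": 0,"z": 0,"turn": 0,"hand": 26}])

```text
time: 32.62
ee_pos: [663.6, 143.0, 216.4]
tool_rot: [[-0.203, 0.979, -0.002], [0.979, 0.203, -0.0], [0.0, -0.002, -1.0]]
ft_force: [0.5, 0.5, 0.3]
grip_width: 23.9
gripper_force: 0.0
```

```bash
python3 - <<'E'
from h import *
s=ctrl.read_state();print(s['time'],M(s['ee_pos']),s["ft_force"].round(1),s["grip_width"])
E
```

```text
32.625 [ 1.753e+02 -2.000e-01  2.164e+02] [0.5 0.5 0.3] 23.947470311003812
```

Now I'll close on the bar.

Request:
arm_command(plan=[{"x": 0,"y": 0,"z": 0,"turn": 0,"hand": 14},{"x": 0,"y": 0,"z": 0,"turn": 0,"hand": 5},{"x": 0,"y": 0,"z": 0,"turn": 0,"hand": 2},{"x": 0,"y": 0,"z": 0,"turn": 0,"hand": 2}])

```text
time: 33.12
ee_pos: [664.7, 143.1, 218.0]
tool_rot: [[-0.203, 0.979, 0.002], [0.979, 0.203, 0.0], [-0.0, 0.002, -1.0]]
ft_force: [1.9, 0.6, 0.9]
grip_width: 9.0
gripper_force: 30.0
```

```bash
python3 - <<'E'
import numpy as np
ph=np.radians(np.concatenate([np.arange(64.7,127,3),np.arange(127.7,140.2,1.5)]))
x=20.2*np.cos(ph);z=20.2*np.sin(ph)
rx=rz=0
for i in range(1,len(ph)):
    dy=round(x[i]-x[0]-rx,2);dz=round(-(z[i]-z[0])-rz,2);rx+=dy;rz+=dz;print(i,np.degrees(ph[i]).round(1),"y",dy,"z",dz)
E
```

```text
1 67.7 y -0.97 z -0.43
2 70.7 y -0.99 z -0.37
3 73.7 y -1.0 z -0.33
4 76.7 y -1.03 z -0.27
5 79.7 y -1.03 z -0.21
6 82.7 y -1.05 z -0.16
7 85.7 y -1.05 z -0.11
8 88.7 y -1.05 z -0.05
9 91.7 y -1.06 z 0.0
10 94.7 y -1.06 z 0.06
11 97.7 y -1.05 z 0.11
12 100.7 y -1.04 z 0.17
13 103.7 y -1.04 z 0.23
14 106.7 y -1.02 z 0.27
15 109.7 y -1.0 z 0.33
16 112.7 y -0.99 z 0.39
17 115.7 y -0.96 z 0.43
18 118.7 y -0.94 z 0.48
19 121.7 y -0.92 z 0.54
20 124.7 y -0.88 z 0.58
21 127.7 y -0.86 z 0.62
22 129.2 y -0.41 z 0.33
23 130.7 y -0.41 z 0.34
24 132.2 y -0.39 z 0.35
25 133.7 y -0.39 z 0.36
26 135.2 y -0.38 z 0.37
27 136.7 y -0.36 z 0.38
28 138.2 y -0.36 z 0.39
29 139.7 y -0.35 z 0.4
```

Request:
arm_command(plan=[{"x": 0,"y": -0.97,"z": -0.43,"turn": 0,"hand": 2},{"x": 0,"y": -0.99,"z": -0.37,"turn": 0,"hand": 2},{"x": 0,"y": -1.0,"z": -0.33,"turn": 0,"hand": 2}])

```text
time: 33.5
ee_pos: [635.3, 136.8, 229.9]
tool_rot: [[-0.203, 0.979, 0.003], [0.979, 0.203, -0.0], [-0.001, 0.003, -1.0]]
ft_force: [4.6, 0.7, 3.2]
grip_width: 9.2
gripper_force: 30.0
```

Request:
arm_command(plan=[{"x": 0,"y": -1.03,"z": -0.27,"turn": 0,"hand": 2},{"x": 0,"y": -1.03,"z": -0.21,"turn": 0,"hand": 2},{"x": 0,"y": -1.05,"z": -0.16,"turn": 0,"hand": 2}])

```text
time: 33.88
ee_pos: [604.0, 130.2, 235.7]
tool_rot: [[-0.202, 0.979, 0.001], [0.979, 0.202, -0.001], [-0.001, 0.0, -1.0]]
ft_force: [3.9, -1.3, 4.9]
grip_width: 9.1
gripper_force: 30.0
```

Request:
arm_command(plan=[{"x": 0,"y": -1.05,"z": -0.11,"turn": 0,"hand": 2},{"x": 0,"y": -1.05,"z": -0.05,"turn": 0,"hand": 2},{"x": 0,"y": -1.06,"z": 0,"turn": 0,"hand": 2}])

```text
time: 34.25
ee_pos: [572.7, 123.6, 236.4]
tool_rot: [[-0.202, 0.979, -0.001], [0.979, 0.202, -0.001], [-0.001, -0.001, -1.0]]
ft_force: [2.6, -2.8, 2.0]
grip_width: 9.1
gripper_force: 30.0
```

Request:
arm_command(plan=[{"x": 0,"y": -1.06,"z": 0.06,"turn": 0,"hand": 2},{"x": 0,"y": -1.05,"z": 0.11,"turn": 0,"hand": 2},{"x": 0,"y": -1.04,"z": 0.17,"turn": 0,"hand": 2}])

```text
time: 34.62
ee_pos: [541.8, 117.8, 232.8]
tool_rot: [[-0.203, 0.979, -0.001], [0.979, 0.203, 0.0], [0.0, -0.001, -1.0]]
ft_force: [2.5, -3.3, -0.1]
grip_width: 9.1
gripper_force: 30.0
```

Request:
arm_command(plan=[{"x": 0,"y": -1.04,"z": 0.23,"turn": 0,"hand": 2},{"x": 0,"y": -1.02,"z": 0.27,"turn": 0,"hand": 2},{"x": 0,"y": -1.0,"z": 0.33,"turn": 0,"hand": 2}])

```text
time: 35.0
ee_pos: [511.9, 111.9, 224.6]
tool_rot: [[-0.203, 0.979, -0.001], [0.979, 0.203, 0.0], [0.001, -0.001, -1.0]]
ft_force: [2.0, -2.6, 1.3]
grip_width: 9.2
gripper_force: 30.0
```

Request:
arm_command(plan=[{"x": 0,"y": -0.99,"z": 0.39,"turn": 0,"hand": 2},{"x": 0,"y": -0.96,"z": 0.43,"turn": 0,"hand": 2},{"x": 0,"y": 0,"z": 0,"turn": 0,"hand": 2}])

```text
time: 35.38
ee_pos: [491.6, 107.9, 216.0]
tool_rot: [[-0.203, 0.979, -0.004], [0.979, 0.203, 0.0], [0.001, -0.004, -1.0]]
ft_force: [-1.7, -1.7, -1.8]
grip_width: 8.9
gripper_force: 30.0
```

Request:
arm_command(plan=[{"x": 0,"y": -0.94,"z": 0.48,"turn": 0,"hand": 2},{"x": 0,"y": -0.92,"z": 0.54,"turn": 0,"hand": 2},{"x": 0,"y": 0,"z": 0,"turn": 0,"hand": 2}])

```text
time: 35.75
ee_pos: [473.8, 104.1, 205.8]
tool_rot: [[-0.203, 0.979, -0.003], [0.979, 0.203, 0.0], [0.001, -0.003, -1.0]]
ft_force: [-2.0, 0.7, -1.0]
grip_width: 8.9
gripper_force: 30.0
```

Request:
arm_command(plan=[{"x": 0,"y": -0.88,"z": 0.58,"turn": 0,"hand": 2},{"x": 0,"y": -0.86,"z": 0.62,"turn": 0,"hand": 2},{"x": 0,"y": 0,"z": 0,"turn": 0,"hand": 2}])

```text
time: 36.12
ee_pos: [457.0, 100.5, 193.5]
tool_rot: [[-0.203, 0.979, -0.003], [0.979, 0.203, 0.0], [0.001, -0.002, -1.0]]
ft_force: [-0.4, 2.6, -3.9]
grip_width: 9.1
gripper_force: 30.0
```

Request:
arm_command(plan=[{"x": 0,"y": -0.41,"z": 0.33,"turn": 0,"hand": 2},{"x": 0,"y": -0.41,"z": 0.34,"turn": 0,"hand": 2},{"x": 0,"y": -0.39,"z": 0.35,"turn": 0,"hand": 2},{"x": 0,"y": 0,"z": 0,"turn": 0,"hand": 2}])

```text
time: 36.62
ee_pos: [446.0, 98.1, 183.9]
tool_rot: [[-0.203, 0.979, -0.001], [0.979, 0.203, 0.0], [0.0, -0.001, -1.0]]
ft_force: [-1.3, 4.3, -4.0]
grip_width: 9.1
gripper_force: 30.0
```

Request:
arm_command(plan=[{"x": 0,"y": -0.39,"z": 0.36,"turn": 0,"hand": 2},{"x": 0,"y": -0.38,"z": 0.37,"turn": 0,"hand": 2},{"x": 0,"y": 0,"z": 0,"turn": 0,"hand": 2}])

```text
time: 37.0
ee_pos: [438.5, 96.4, 176.5]
tool_rot: [[-0.203, 0.979, -0.001], [0.979, 0.203, -0.0], [0.0, -0.001, -1.0]]
ft_force: [-0.4, 4.0, -4.0]
grip_width: 9.2
gripper_force: 30.0
```

Request:
arm_command(plan=[{"x": 0,"y": -0.36,"z": 0.38,"turn": 0,"hand": 2},{"x": 0,"y": 0,"z": 0,"turn": 0,"hand": 2}])

```text
time: 37.25
ee_pos: [435.0, 95.6, 172.9]
tool_rot: [[-0.203, 0.979, -0.001], [0.979, 0.203, -0.0], [0.0, -0.001, -1.0]]
ft_force: [-0.4, 3.7, -4.4]
grip_width: 8.8
gripper_force: 30.0
```

Request:
arm_command(plan=[{"x": 0,"y": -0.25,"z": 0.26,"turn": 0,"hand": 2},{"x": 0,"y": 0,"z": 0,"turn": 0,"hand": 2}])

```text
time: 37.5
ee_pos: [432.9, 95.2, 170.5]
tool_rot: [[-0.203, 0.979, -0.0], [0.979, 0.203, -0.0], [0.0, -0.0, -1.0]]
ft_force: [0.5, 4.8, -3.3]
grip_width: 9.1
gripper_force: 30.0
```

Request:
arm_command(plan=[{"x": 0,"y": -0.18,"z": 0.2,"turn": 0,"hand": 2},{"x": 0,"y": 0,"z": 0,"turn": 0,"hand": 2}])

```text
time: 37.75
ee_pos: [431.3, 94.8, 168.7]
tool_rot: [[-0.203, 0.979, -0.0], [0.979, 0.203, -0.0], [-0.0, -0.0, -1.0]]
ft_force: [-0.6, 4.2, -1.9]
grip_width: 8.8
gripper_force: 30.0
```

Request:
arm_command(plan=[{"x": 0,"y": -0.13,"z": 0.15,"turn": 0,"hand": 2},{"x": 0,"y": 0,"z": 0,"turn": 0,"hand": 2}])

```text
time: 38.0
ee_pos: [431.4, 94.9, 168.6]
tool_rot: [[-0.203, 0.979, 0.003], [0.979, 0.203, 0.0], [-0.0, 0.003, -1.0]]
ft_force: [0.8, 4.6, 6.1]
grip_width: 8.9
gripper_force: 30.0
```

Request:
arm_command(plan=[{"x": 0,"y": -0.1,"z": 0.15,"turn": 0,"hand": 2},{"x": 0,"y": 0,"z": 0,"turn": 0,"hand": 2}])

```text
time: 38.25
ee_pos: [431.5, 94.8, 168.5]
tool_rot: [[-0.203, 0.979, 0.006], [0.979, 0.203, 0.001], [-0.001, 0.006, -1.0]]
ft_force: [-1.2, 5.7, 15.4]
grip_width: 8.9
gripper_force: 30.0
```

Request:
arm_command(plan=[{"x": 0,"y": 0,"z": 0.15,"turn": 0,"hand": 2},{"x": 0,"y": 0,"z": 0,"turn": 0,"hand": 2}])

```text
time: 38.5
ee_pos: [431.6, 94.7, 168.4]
tool_rot: [[-0.203, 0.979, 0.007], [0.979, 0.203, 0.0], [-0.001, 0.007, -1.0]]
ft_force: [-5.7, 5.5, 25.5]
grip_width: 8.9
gripper_force: 30.0
```

The hood sits on its stop, with the bar at mill x=-61.6 (expected -62). I'll release and retreat.

Request:
arm_command(plan=[{"x": 0,"y": 0,"z": -0.3,"turn": 0,"hand": 2},{"x": 0,"y": 0,"z": 0,"turn": 0,"hand": 15},{"x": 0,"y": 0,"z": 0,"turn": 0,"hand": 35},{"x": 0,"y": 0,"z": 0,"turn": 0,"hand": 35},{"x": 0,"y": 0,"z": 0,"turn": 0,"hand": 35}])

```text
time: 39.12
ee_pos: [429.0, 94.2, 167.1]
tool_rot: [[-0.202, 0.979, -0.001], [0.979, 0.202, -0.0], [-0.0, -0.001, -1.0]]
ft_force: [0.4, 0.1, 0.4]
grip_width: 31.9
gripper_force: 0.0
```

Request:
arm_command(plan=[{"x": 0,"y": 0,"z": -1,"turn": 0,"hand": 35},{"x": 0,"y": 0,"z": -2,"turn": 0,"hand": 35},{"x": 0,"y": 0,"z": -4,"turn": 0,"hand": 35},{"x": 0,"y": 0,"z": -5,"turn": 0,"hand": 35},{"x": 0,"y": 0,"z": 0,"turn": 0,"hand": 35}])

```text
time: 39.75
ee_pos: [431.5, 94.3, 291.8]
tool_rot: [[-0.203, 0.979, 0.009], [0.979, 0.203, -0.0], [-0.002, 0.009, -1.0]]
ft_force: [0.0, 0.6, -1.1]
grip_width: 32.5
gripper_force: 0.0
```

```bash
python3 - <<'E'
from h import *
s=ctrl.read_state();print(s['time'],M(s['ee_pos']),s["ft_force"].round(1),s["grip_width"])
a=ctrl.camera("side");a0=np.load("side0.npy");t=ctrl.camera("top");t0=np.load("top0.npy")
g=lambda i:cv2.cvtColor(i,cv2.COLOR_RGB2GRAY)
def sh(A,B,r,c,h=12,m=8):
  res=cv2.matchTemplate(g(B)[r-h-m:r+h+m,c-h-m:c+h+m],g(A)[r-h:r+h,c-h:c+h],cv2.TM_CCOEFF_NORMED);_,v,_,l=cv2.minMaxLoc(res);return l[0]-m,l[1]-m,round(v,2)
print("jar",sh(a0,a,165,345,10),sh(t0,t,230,384),"mug",sh(a0,a,235,240),sh(t0,t,150,307),"bottle",sh(a0,a,345,378),sh(t0,t,245,235))
# hood top sheet corners when shut: lip top edge at mill x=-91,z=159
for v in(142,-142):print("lip pred",proj("side",W(p,(-91,v,159))),proj("side",W(p,(-91,v,67))))
cv2.imwrite("pics/end.png",a[:,:,::-1])
e=cv2.Canny(g(a),60,150);P=proj("side",W(p,(-91,142,159)))
r,c=P.astype(int)
for y in range(c-8,c+9):print("".join("#" if q else "." for q in e[y,r-12:r+13]))
E
```

```text
39.75 [-61.8  -1.  291.8] [ 0.   0.6 -1.1] 32.53697775233879
jar (0, 0, 0.97) (0, 0, 1.0) mug (0, 0, 1.0) (0, 0, 1.0) bottle (0, 0, 0.99) (0, 0, 1.0)
lip pred [419.00339527 249.11665451] [412.74738767 277.48088557]
lip pred [379.70093483 168.57415188] [376.37616484 195.99207567]
.......#..#..............
........#.#..............
........##.#.............
.........#.#.............
.........##.#............
..........#.#............
..........##.#...........
...........#.#...........
.........................
.....########............
#####........#...........
.............#...........
............##...........
............#............
...........#.............
............#............
...........#.............
```

```bash
python3 -c "
from rig import ctrl
print(ctrl.close_job())"
```

```text
the job is handed in; nothing more can be done
None
```

The job is handed in at about 40 s of the 72 s allowed: the right-hand wheel was the slack one and was rocked fully to each side three times, its lever was turned clockwise to the stop, the stay was broken and the hood lowered fully shut, and the jar, mug and bottle did not move. I did not rock the left wheel because exactly one was slack, and its lever was not touched.

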